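# Empty the stopper catch tray at the drinks counter

### The arm

A 6-joint arm with a two-finger parallel gripper is mounted at the origin on the work surface. World frame = base frame: x ahead of the robot, y to its left, z up, the work surface at z = 0. Lengths are in mm, angles in rad, forces in N, time in s.
With the tool pointing down it reaches from about 400 to 925 mm from the base axis. Payload 12.5 kg.
Tool frame: the origin (TCP) lies midway between the tips of the shut fingers; the grasp point (between the pads) lies 19 mm behind it; z points along the fingers, y is the direction in which the jaws open and shut (so a half turn about z gives the same grasp; the last joint's range is limited). The gripper opens to 95 mm and grips with 3 to 60 N. Pads are 20 mm wide; open, the fingers measure 119 mm over their backs; the gripper's body (75 mm by 180 mm) begins 59 mm behind the grasp point.
Start: joints at [-1.304, 0.491, 1.559, -0, 1.092, -0.106], TCP at [227.664, -582.079, 214.661] pointing down, gripper open.
Joint ranges: [-3.1, 3.1], [-0.84, 2.19], [0.05, 2.79], [-1.13, 4.28], [0.06, 2.93], [-2.69, 2.69]. Speed limits (rad/s): [2.22, 2.22, 2.79, 3.14, 3.14, 3.14].

### API

Orientations are given as [roll, pitch, yaw] about the fixed x, y, z axes, in that order (R = Rz(yaw) Ry(pitch) Rx(roll)).
In Python, from cell import env, eyes, job_done, boxes_of, regions_of gives the robot as it stands.
- The arm moves only by the tool send_rows, never from a script. Its argument "plan" is text: rows parted by semicolons, each of 5 numbers parted by spaces: the shift along the tool's x, y, z in mm, then the turn about the tool's z in rad, then the finger opening in mm, from 0 to 95.1. In form: x y z roll gripper; .... A call has 1 to 8 rows; each row shifts and turns the pose as measured when the row begins, along the tool's axes as they then stand; what a row does not reach is not made up. A row lasts 1/10 s, in which the tool goes at most 50 mm and 8.59 degrees, less where a joint would pass 70% of its speed; a pose out of reach is approached as far as the arm can. A call with a gripper value outside its range is refused whole. The fingers move at their own pace and stop on an object; the grip force is fixed at half the most. Time passes only in rows, so rows that do not move let the fingers close. It gives the time, the measured TCP pose, the force and the opening at its end, in the units of the state.
- env.state(): the state, without advancing time (a new reading comes with each control period).
- eyes.read_camera(name): name is "side" or "top" or "wrist"; returns a dict with "image" (400x640x3 uint8, red, green, blue), "vertical_fov" (degrees; the focal length in pixels is half the picture's height over the tangent of half this angle, whatever the lens; pixels are square), "cx", "cy" (the principal point, pixels), "extrinsics" (4x4, takes a point from camera to world coordinates). Camera axes: x right, y up, looking along -z (the intrinsics and any distortion apply to the point x, -y, -z); pixel columns grow to the right and rows downward; lengths in mm; the calibration is good to about 2 mm. The wrist camera is an equidistant fisheye: a pixel r from the principal point sees the ray r / f radians off the axis. A picture is of the moment at which its call begins. There is no depth.
- job_done(): hands the job in, once; it reports no verdict.
Trained networks look in a picture, given as the dict that the camera call returned (one of the last four; its "shot" number tells which), for a name from the list of things; names that differ only in an ending like _2 or _b are one class to them, and where a whole thing is asked for, a point or a joint stands for the part that bears it (a point fixed in the world has none). Each returns a list of dicts, best first, with "confidence" (0 to 1); they miss things now and then, are a little off and sometimes report something else, mostly with a low value. They report only what shows in the picture. A call takes as long as a camera call.
- boxes_of(target, picture): "bbox" ([left, top, width, height] in pixels, round what is visible of it).
- regions_of(target, picture): "pixels" (400x640 bool, what is visible of it) and "bbox" ([left, top, width, height] in pixels, round what is visible of it).
The state is a dict: "t": time; "joints": joint angles; "qvel": joint speeds; "tau": joint torques, N m; "eef_pos": TCP position; "tcp_rot": TCP orientation; "ft_force": force on the tool from outside, world axes, zero at the start; "moment": the same for the moment, N m; "opening": opening from 0.0 (shut) to 1.0 (fully open).
Only numpy, scipy, OpenCV 4.12 (cv2) and the standard library are available. Lean on these libraries where they do the work, as an engineer would, in place of code of your own. Each camera call takes 0.05 s, during which the arm holds its last target.

### The job

Take the steel catch tray by its upright black grip, draw it up out of its holder with all four porcelain stoppers still in it, and tip it lip-down over the inside of the green crate so that all four stoppers slide off into the crate. Finish while still holding the tray raised over the crate, steeply tipped with its lip pointing down into the opening and touching nothing but the gripper; leave the bottle, jar, card terminal and coin dish where they stand.

Things in the scene. Friction and masses are not known exactly. Their poses are not given: they have to be found in the camera images.
- tray: Loose open-fronted tray of bare sheet steel, about 0.22 kg, 120 (x) x 96 (y) mm, floor 4 mm thick; side walls and rear (-x) wall 36 mm high, 3 mm thick. Its +x end is the open lip, without a wall. An upright black grip stands on the rear wall. Pieces slide or roll off over +x when it is tipped about 45 degrees or more. Origin: centre of the underside, z up
- tray_grip (a point): Point in the tray's flat upright grip, at x = -57, y = 0, z = 85 mm in the tray's frame and axes. The grip is 10 mm thick (along x), 40 mm wide (along y), its top at z = 104 mm, both faces free above z = 36 mm; pinch it from above across its thickness. The point is mid thickness and width, 19 mm under the top
- tray_lip (a point): Middle of the tray's open lip edge, at x = 60, y = 0, z = 8 mm in the tray's frame and axes. The last 22 mm of floor before it rises at 15 degrees, so that pieces stay in while the tray is level
- holder: Fixed dark steel open-topped holder in which the tray sits, outside 140 (x) x 114 (y) x 37 mm high, walls and floor 5 mm, 3 to 5 mm of play round the tray; the tray stands on the holder's floor, its lip to the holder's +x, and comes out straight up. Origin: centre of the underside; x, y along its sides, z up
- bin: Fixed green open-topped plastic crate, empty, outside 210 (x) x 170 (y) x 90 mm high, walls 6 mm. Origin: centre of the underside; x, y along its sides, z up
- stopper0: white porcelain bottle stopper, 15 g, mushroom-shaped, 24 mm tall: foot 17 mm across, cap 26 mm across; starts standing loose in the tray. Origin: centre of the underside of its foot, z along its axis towards the cap
- stopper1: white porcelain bottle stopper, 15 g, mushroom-shaped, 24 mm tall: foot 17 mm across, cap 26 mm across; starts standing loose in the tray. Origin: centre of the underside of its foot, z along its axis towards the cap
- stopper2: white porcelain bottle stopper, 15 g, mushroom-shaped, 24 mm tall: foot 17 mm across, cap 26 mm across; starts standing loose in the tray. Origin: centre of the underside of its foot, z along its axis towards the cap
- stopper3: white porcelain bottle stopper, 15 g, mushroom-shaped, 24 mm tall: foot 17 mm across, cap 26 mm across; starts standing loose in the tray. Origin: centre of the underside of its foot, z along its axis towards the cap
- bottle_a: bystander: brown glass bottle, 56 mm across, 140 mm tall. Origin: centre of the underside
- jar: bystander: glass jar with a white lid, 68 mm across, 85 mm tall. Origin: centre of the underside
- terminal: bystander: black card terminal with keys, 140 (x) x 75 (y) x 30 mm high, lying on the counter between holder and crate. Origin: centre of the underside
- dish: bystander: grey round coin dish, 130 mm across, 22 mm high. Origin: centre of the underside

How it is judged:
By the outcome, as a careful person would: the job done as asked, in the order asked, and still so for the second after the job is handed in, while the arm keeps its last pose, push and grip.
It also fails if it takes over 48 s, if anything falls off the work surface, if the arm or the gripper's body presses on something with over 40 N, if the wrist force passes 120 N, or if a joint passes its speed limit or range.

## Working session

There is one attempt and no reset: what is moved stays moved. The work goes in short steps, Python scripts to look and compute and a tool call to move; the robot and the scene stay as the last step left them, time stands still between calls to the robot, and variables do not carry over. Pictures are saved under pics/ and viewed, and the job is handed in when it is done.

Besides the shell and the picture viewer there is one more tool, called after "Emit:" as a command line: name --argument value ..., lists and objects as JSON in quotes. send_rows: Moves the arm, as the interface text tells. Its arguments: {"type":"object","properties":{"plan":{"type":"string"}},"required":["plan"]}

```bash
ls; mkdir -p pics; python3 - <<'E'
from cell import env, eyes
import cv2
print(env.state())
for n in ("side","top","wrist"):
    p=eyes.read_camera(n); cv2.imwrite(f"pics/a_{n}.png",p["image"][:,:,::-1]); print(n,p["vertical_fov"],p["cx"],p["cy"],p["extrinsics"].round(3).tolist(),p.keys())
E
```

```text
pics
{'t': 0.0, 'joints': array([-1.30362225e+00,  4.91582815e-01,  1.55946200e+00, -2.56971918e-05,
        1.09168892e+00, -1.05626098e-01]), 'qvel': array([-1.30359669e-03, -7.76527935e-05, -1.70397028e-03,  5.32787835e-05,
        1.17526839e-03,  6.69070943e-04]), 'tau': array([-1.97630565e-03, -6.12650371e+01, -2.58179730e+01,  6.91940566e-02,
        4.82693198e-02, -1.42282779e-04]), 'eef_pos': array([ 227.57487687, -581.82928043,  214.04297819]), 'tcp_rot': array([-3.14045553e+00, -9.76406657e-05,  3.72811976e-01]), 'ft_force': array([ 0.49480988, -0.07809638, -0.01605358]), 'moment': array([ 0.04565912,  0.00557759, -0.0360931 ]), 'opening': 0.9987527579932515}
side 51.41808735666414 308.68133029059214 204.85725342725192 [[-0.783, 0.368, -0.502, 59.13], [-0.622, -0.431, 0.654, 770.121], [0.024, 0.824, 0.566, 651.199], [0.0, 0.0, 0.0, 1.0]] dict_keys(['image', 'vertical_fov', 'cx', 'cy', 'extrinsics', 'shot'])
top 45.76693506964183 320.33722529253765 203.4049962699971 [[0.027, 0.991, -0.135, 439.32], [-1.0, 0.027, -0.003, 117.964], [0.0, 0.135, 0.991, 1238.469], [0.0, 0.0, 0.0, 1.0]] dict_keys(['image', 'vertical_fov', 'cx', 'cy', 'extrinsics', 'shot'])
wrist 65.70646984690485 322.60492758581205 196.80931691735853 [[0.364, 0.894, 0.261, 301.848], [-0.931, 0.349, 0.102, -552.572], [0.0, -0.28, 0.96, 383.838], [0.0, 0.0, 0.0, 1.0]] dict_keys(['image', 'vertical_fov', 'cx', 'cy', 'extrinsics', 'shot'])
```

View pics/a_side.png

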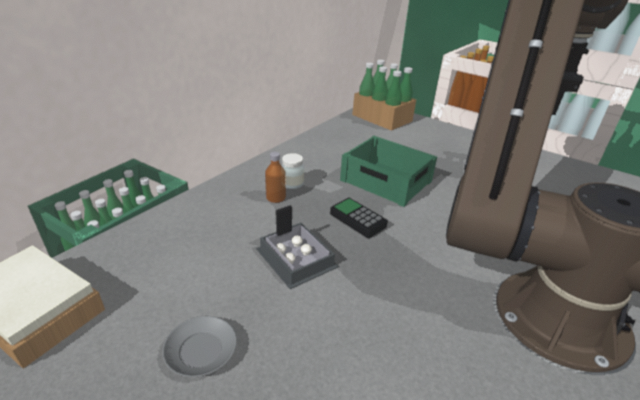

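View pics/a_top.png

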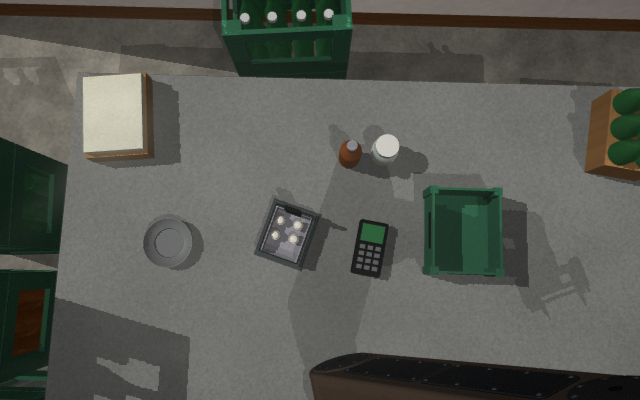

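View pics/a_wrist.png

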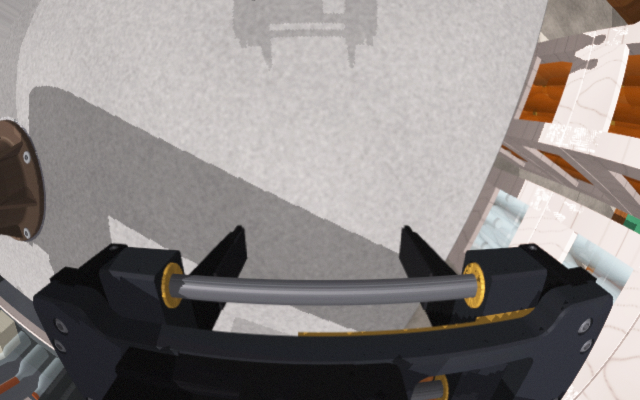

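```bash
cat > h.py <<'E'
from cell import env, eyes, boxes_of, regions_of
import numpy as np, cv2
def cam(n,save=None):
    p=eyes.read_camera(n)
    if save: cv2.imwrite(f"pics/{save}.png",p["image"][:,:,::-1])
    return p
def foc(p): return 200/np.tan(np.radians(p["vertical_fov"]/2))
def project(p,X):
    E=p["extrinsics"]; X=np.atleast_2d(X); c=(X-E[:3,3])@E[:3,:3]
    f=foc(p); return np.c_[p["cx"]+f*c[:,0]/-c[:,2], p["cy"]-f*c[:,1]/-c[:,2]]
def unproj(p,u,v,z):
    E=p["extrinsics"]; f=foc(p)
    d=E[:3,:3]@np.array([(u-p["cx"])/f,-(v-p["cy"])/f,-1.]); o=E[:3,3]
    return o+d*(z-o[2])/d[2]
E
python3 - <<'E'
from h import *
for n in("top","side"):
    p=cam(n); 
    for t in "tray holder bin stopper0 tray_grip terminal dish bottle_a jar".split():
        r=regions_of(t,p)
        for q in r[:5 if 'stop' in t else 2]:
            m=q["pixels"]; ys,xs=np.nonzero(m); print(n,t,round(q["confidence"],2),q["bbox"],xs.mean().round(1),ys.mean().round(1),len(xs))
E
```

```text
top holder 0.91 [253.7, 199.2, 66.2, 73.4] 288.0 236.1 1178
top bin 0.59 [425.4, 185.3, 77.3, 91.4] 463.1 230.8 6784
top stopper0 0.58 [271.1, 230.9, 11.3, 9.3] 275.6 234.4 63
top tray_grip 0.95 [258.3, 206.7, 53.8, 55.4] 286.1 234.4 1751
top tray_grip 0.28 [293.9, 216.4, 7.7, 12.4] 298.5 224.8 81
top terminal 0.84 [349.4, 222.9, 37.6, 54.7] 369.3 247.8 1551
top terminal 0.6 [289.4, 232.3, 8.5, 10.2] 293.9 238.7 69
top dish 0.66 [143.4, 216.1, 45.9, 54.0] 167.0 242.4 1968
top bottle_a 0.84 [338.3, 139.2, 26.4, 29.5] 349.8 153.8 506
top jar 0.86 [369.8, 135.9, 30.7, 29.3] 385.4 149.2 653
side tray 0.6 [268.1, 204.9, 63.8, 65.5] 294.0 240.3 1717
side bin 0.71 [341.8, 136.3, 92.7, 67.5] 387.3 168.9 4430
side stopper0 0.49 [299.9, 241.6, 13.1, 15.1] 305.6 249.1 98
side stopper0 0.46 [275.9, 244.7, 9.6, 5.5] 280.8 246.9 60
side tray_grip 0.84 [266.8, 204.3, 63.4, 66.1] 294.3 239.9 1761
side terminal 0.88 [332.1, 194.4, 56.1, 43.8] 358.5 217.1 1314
side dish 0.83 [160.7, 316.1, 77.1, 61.9] 199.0 345.5 3498
side bottle_a 0.76 [264.1, 149.6, 19.5, 54.2] 275.0 179.5 846
side jar 0.87 [282.4, 155.3, 22.9, 32.9] 293.5 169.7 590
```

```bash
python3 - <<'E'
import cv2
a=cv2.imread("pics/a_top.png")
cv2.imwrite("pics/a_top_z.png",cv2.resize(a[180:290,230:520],None,fx=2.7,fy=2.7,interpolation=cv2.INTER_CUBIC))
cv2.imwrite("pics/a_top_z2.png",cv2.resize(a[190:280,240:340],None,fx=6,fy=6,interpolation=cv2.INTER_CUBIC))
E
```

```text
(no output)
```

View pics/a_top_z2.png

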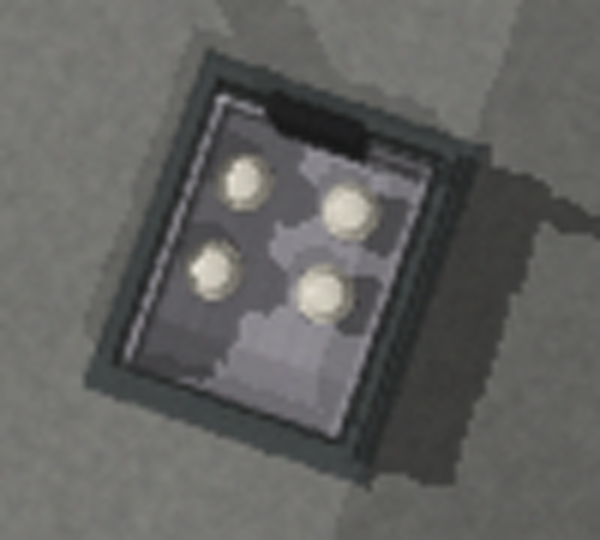

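```bash
python3 - <<'E'
from h import *
a=cv2.imread("pics/a_side.png")
cv2.imwrite("pics/a_side_z.png",cv2.resize(a[195:295,250:350],None,fx=6,fy=6,interpolation=cv2.INTER_CUBIC))
p=cam("top")
c=np.array([unproj(p,u,v,37)[:2] for u,v in [(274.5,199.2),(321.3,214.7),(301.7,271.2),(254.7,253.7)]])
print(c.round(1),c.mean(0)); 
for i in range(4):
    d=c[(i+1)%4]-c[i]; print(np.linalg.norm(d),np.degrees(np.arctan2(d[1],d[0])))
r=regions_of("bin",p)[0]
for u,v in [(426,186),(501,187),(502,274),(425,274)]: print("bin",unproj(p,u,v,90).round(0))
E
```

```text
[[610.3 239.5]
 [573.7 118.6]
 [429.7 164. ]
 [470.2 283.9]] [520.9802649  201.47931306]
126.36250733596863 -106.88118453666762
150.91825148271755 162.50335600319798
126.56178865958418 71.3460999510648
147.00491655257747 -17.56709462690603
bin [ 646. -137.   90.]
bin [ 648. -321.   90.]
bin [ 436. -318.   90.]
bin [ 431. -134.   90.]
```

View pics/a_side_z.png

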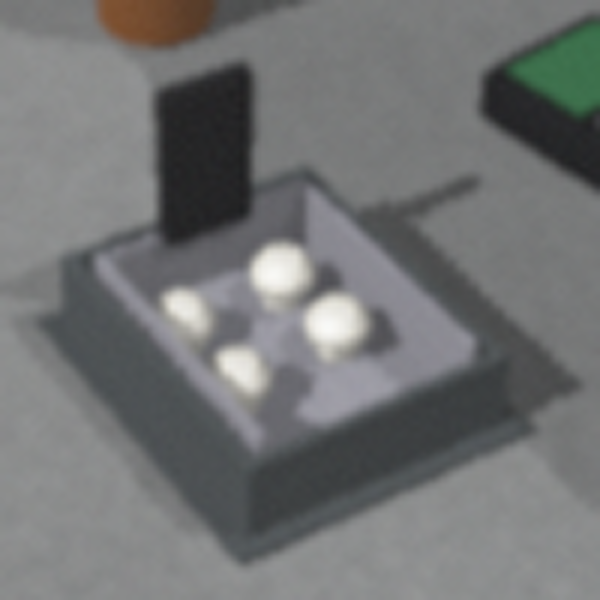

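View pics/a_top_z.png

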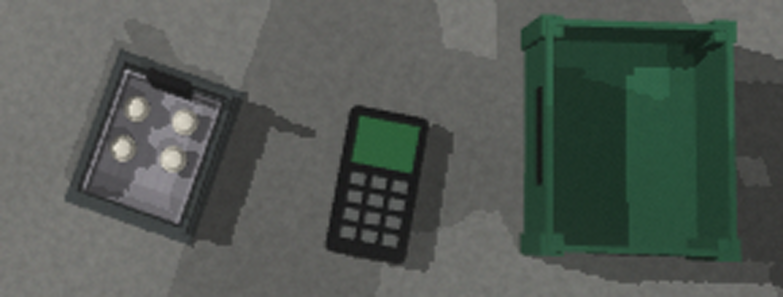

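```bash
python3 - <<'E'
from h import *
s=cam("side"); 
for u,v in [(157,90),(245,67)]: print("side",unproj(s,250+u/6,195+v/6,109).round(1))
p=cam("top")
for u,v in [(268,95),(368,132)]: print("top",unproj(p,240+u/6,190+v/6,109).round(1))
def H(px,py,yaw,pts):
    c,s_=np.cos(yaw),np.sin(yaw); pts=np.array(pts,float)
    return np.c_[px+c*pts[:,0]-s_*pts[:,1],py+s_*pts[:,0]+c*pts[:,1],pts[:,2]]
from scipy.optimize import least_squares
# holder top corners in tray-frame order : rear-right.. rear=-x
obj=[(-70,-57,37),(-70,57,37),(70,57,37),(70,-57,37)]
top=np.array([(274.5,199.2),(321.3,214.7),(301.7,271.2),(254.7,253.7)])
sd=np.array([(65,258),(308,168),(508,352),(252,462)])/6+[250,195]
def res(q,full=False):
    P=H(q[0],q[1],q[2],obj)
    return np.r_[(project(p,P)-top).ravel(),(project(s,P)-sd).ravel()]
for y0 in (np.radians(-197),):
    r=least_squares(res,[520,200,y0]); print(r.x,np.degrees(r.x[2]),r.cost,r.fun.round(1))
# overlay
x,y,yw=r.x
def draw(p,name):
    im=p["image"][:,:,::-1].copy(); im=cv2.resize(im,None,fx=4,fy=4,interpolation=cv2.INTER_CUBIC)
    def poly(pts,col):
        q=((project(p,H(x,y,yw,pts))+.5)*4).astype(int); cv2.polylines(im,[q],True,col,1)
    poly(obj,(0,0,255))
    poly([(-60,-48,41),(-60,48,41),(60,48,41),(60,-48,41)],(0,255,0))
    poly([(-62,-20,109),(-62,20,109),(-52,20,109),(-52,-20,109)],(255,0,0))
    poly([(-52,20,41),(-52,20,109),(-52,-20,109),(-52,-20,41)],(255,255,0))
    c=((project(p,[[x,y,40]])[0]+.5)*4).astype(int)
    cv2.imwrite(f"pics/{name}.png",cv2.resize(im[c[1]-190:c[1]+190,c[0]-190:c[0]+190],None,fx=1.5,fy=1.5))
draw(p,"o_top");draw(s,"o_side")
E
```

```text
side [582.7 208.2 109. ]
side [567.5 175.2 109. ]
top [584.7 207.1 109. ]
top [570.8 166.6 109. ]
[521.93604558 203.93136786  -3.45146964] -197.75464351244713 24.88772345642694 [ 1.   1.7 -3.8  0.8 -2.7 -3.4  1.8 -0.9  0.3 -1.2  0.7 -1.6  1.5 -0.5
  0.9  0.3]
```

View pics/o_top.png

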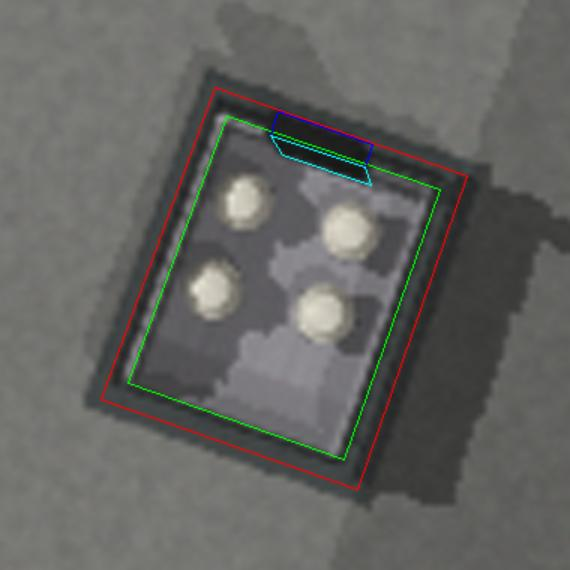

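View pics/o_side.png

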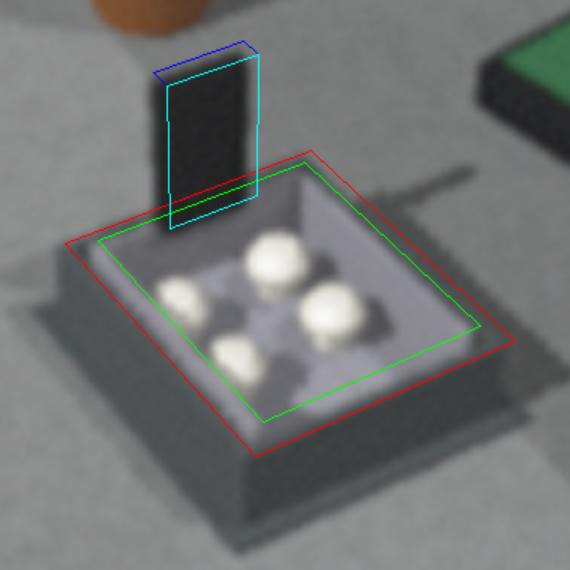

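Emit:
send_rows --plan "35 -35 -5 0 95; 35 -35 -5 0 95; 35 -35 0 0 95; 35 -35 0 0 95; 35 -35 0 0 95; 35 -35 0 0 95; 35 -35 0 0 95; 35 -35 0 0 95"

```text
t: 2.15
eef_pos: [386.9, -217.3, 224.0]
tcp_rot: [3.139, -0.001, 0.364]
ft_force: [1.0, -0.5, -0.7]
opening: 1.002
```

```bash
cat >> h.py <<'E'
import json
def st():
    s=env.state(); 
    open("log.jsonl","a").write(json.dumps({k:np.asarray(v).tolist() for k,v in s.items()})+"\n")
    print("t",round(s["t"],2),"q",s["joints"].round(3),"p",s["eef_pos"].round(1),"r",s["tcp_rot"].round(3),"F",s["ft_force"].round(1),"op",round(s["opening"],3))
    return s
E
python3 -c "
from h import *
st()"
```

```text
t 2.15 q [-6.600e-01  2.200e-01  1.969e+00 -1.000e-03  9.490e-01  5.470e-01] p [ 386.9 -217.3  224. ] r [ 3.139e+00 -1.000e-03  3.640e-01] F [ 1.  -0.5 -0.7] op 1.002
```

Emit:
send_rows --plan "36 -34 0 0 95; 36 -34 0 0 95; 36 -34 0 0 95; 36 -34 0 0 95; 36 -34 0 0 95; 36 -34 0 0 95; 36 -34 0 0 95; 30 -30 0 0 95"

```text
t: 2.95
eef_pos: [555.2, 140.4, 225.8]
tcp_rot: [3.135, -0.006, 0.364]
ft_force: [0.7, -1.3, 0.1]
opening: 0.998
```

```bash

python3 -c "
from h import *
st()"
```

```text
t 2.95 q [ 0.135  0.403  1.68  -0.006  1.052  1.344] p [555.2 140.4 225.8] r [ 3.135 -0.006  0.364] F [ 0.7 -1.3  0.1] op 0.998
```

Emit:
send_rows --plan "0 0 0 -0.15 95; 0 0 0 -0.15 95; 0 0 0 -0.15 95; 0 0 0 -0.15 95; 0 0 0 -0.15 95; 0 0 0 -0.15 95; 0 0 0 0 95"

```text
t: 3.65
eef_pos: [556.5, 147.3, 224.8]
tcp_rot: [3.133, 0.001, 1.272]
ft_force: [-0.6, -1.1, -0.6]
opening: 1.001
```

```bash

python3 -c "
from h import *
st(); cam('wrist','b_wrist')"
```

```text
t 3.65 q [ 0.146  0.408  1.674 -0.005  1.052  0.447] p [556.5 147.3 224.8] r [3.133e+00 1.000e-03 1.272e+00] F [-0.6 -1.1 -0.6] op 1.001
```

View pics/b_wrist.png

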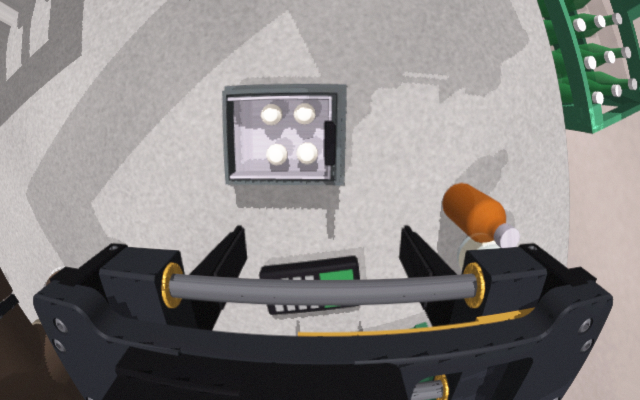

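Emit:
send_rows --plan "26 42 -8 0 95; 26 42 -8 0 95; 26 42 -8 0 95; 26 42 -8 0 95; 26 42 -5 0 95; 26 42 0 0 95; 26 42 0 0 95"

```text
t: 4.4
eef_pos: [869.7, 223.5, 264.7]
tcp_rot: [3.137, 0.002, 1.234]
ft_force: [0.2, -0.2, 0.4]
opening: 1.001
```

```bash

python3 -c "
from h import *
st()"
```

```text
t 4.4 q [ 0.179  0.963  0.493 -0.004  1.684  0.515] p [869.7 223.5 264.7] r [3.137e+00 2.000e-03 1.234e+00] F [ 0.2 -0.2  0.4] op 1.001
```

Emit:
send_rows --plan "26 42 0 0 95; 26 42 0 0 95"

```text
t: 4.6
eef_pos: [914.8, 232.5, 260.1]
tcp_rot: [3.124, -0.006, 1.229]
ft_force: [1.7, -0.1, 0.1]
opening: 0.999
```

```bash

python3 -c "
from h import *
st()"
```

```text
t 4.6 q [ 0.18   1.142  0.101 -0.004  1.88   0.521] p [914.8 232.5 260.1] r [ 3.124 -0.006  1.229] F [ 1.7 -0.1  0.1] op 0.999
```

Emit:
send_rows --plan "26 42 0 0 95; 26 42 0 0 95"

```text
t: 4.8
eef_pos: [939.1, 234.8, 228.0]
tcp_rot: [3.092, -0.03, 1.219]
ft_force: [0.6, -0.2, -1.6]
opening: 1.001
```

```bash

python3 -c "
from h import *
st()"
```

```text
t 4.8 q [0.177 1.198 0.051 0.    1.835 0.529] p [939.1 234.8 228. ] r [ 3.092 -0.03   1.219] F [ 0.6 -0.2 -1.6] op 1.001
```

Emit:
send_rows --plan "26 38 -20 0 95; 26 38 -20 0 95; 26 38 -20 0 95; 26 38 -20 0 95"

```text
t: 5.2
eef_pos: [957.5, 238.9, 271.1]
tcp_rot: [2.994, -0.098, 1.216]
ft_force: [0.7, -0.0, -0.5]
opening: 0.998
```

```bash

python3 -c "
from h import *
st()"
```

```text
t 5.2 q [0.175 1.158 0.047 0.009 1.76  0.54 ] p [957.5 238.9 271.1] r [ 2.994 -0.098  1.216] F [ 0.7 -0.  -0.5] op 0.998
```

```bash
cat > kin.py <<'E'
import numpy as np, json
from scipy.spatial.transform import Rotation as Ro
from scipy.optimize import least_squares
D=[json.loads(l) for l in open("log.jsonl")]
D.append(dict(joints=[-1.30362225e+00,4.91582815e-01,1.55946200e+00,-2.56971918e-05,1.09168892e+00,-1.05626098e-01],eef_pos=[227.57487687,-581.82928043,214.04297819],tcp_rot=[-3.14045553e+00,-9.76406657e-05,3.72811976e-01]))
Z=lambda a:Ro.from_euler('z',a).as_matrix()
Y=lambda a:Ro.from_euler('y',a).as_matrix()
def fk(q,P,s4=1):
    d1,a1,L1,e,L2,L6,off,c=P
    R1=Z(q[0]); R2=R1@Y(q[1]); R3=R2@Y(q[2]); R=R3@Z(s4*q[3])@Y(q[4])@Z(q[5]+c)
    p=R1@[a1,off,d1]+R2@[0,0,L1]+R3@[e,0,L2]+R@[0,0,L6]
    return p,R
def res(P,s4=1):
    o=[]
    for d in D:
        p,R=fk(d["joints"],P,s4)
        Rm=Ro.from_euler('xyz',d["tcp_rot"]).as_matrix()
        o+=list((p-d["eef_pos"])); o+=list(500*Ro.from_matrix(Rm.T@R).as_rotvec())
    return np.array(o)
P0=[175,0,610,0,390,320,66,np.pi/2]
if __name__=="__main__":
    for s4 in (1,-1):
      for c in(np.pi/2,-np.pi/2):
        P0[-1]=c
        r=least_squares(res,P0,args=(s4,)); print(s4,r.cost,r.x.round(2)); print(r.fun.reshape(-1,6).round(1)) if r.cost<1000 else 0
E
python3 kin.py
```

```text
1 1.9889148616081683e-12 [196.7   -0.   586.8   43.1  411.   271.87  65.9    1.57]
[[-0. -0.  0.  0. -0.  0.]
 [ 0. -0.  0. -0.  0.  0.]
 [ 0. -0.  0. -0. -0.  0.]
 [ 0. -0.  0.  0. -0.  0.]
 [-0. -0. -0. -0. -0.  0.]
 [ 0. -0. -0.  0. -0.  0.]
 [ 0. -0. -0. -0.  0.  0.]
 [ 0.  0. -0.  0. -0. -0.]]
1 1.9889068083100305e-12 [196.7   -0.   586.8   43.1  411.   271.87  65.9   -4.71]
[[-0. -0.  0.  0. -0.  0.]
 [ 0. -0.  0. -0.  0.  0.]
 [ 0. -0.  0. -0. -0.  0.]
 [ 0. -0.  0.  0. -0.  0.]
 [-0. -0. -0. -0. -0.  0.]
 [ 0. -0. -0.  0. -0.  0.]
 [ 0. -0. -0. -0.  0.  0.]
 [ 0.  0. -0.  0. -0. -0.]]
-1 106.44701369639915 [193.15   1.56 585.65  44.4  410.45 266.4   65.35   1.57]
[[-0.  -0.2  0.1  0.4  0.6 -0.2]
 [-0.3  2.  -0.   4.7  1.1  2. ]
 [-0.3  1.7 -0.   1.9  3.9  1.7]
 [-0.1  1.8 -0.1  2.2  3.9 -1.3]
 [ 0.1  1.3  0.   1.7  3.  -1.8]
 [ 0.2 -0.8  0.1 -0.2 -0.4 -0.6]
 [ 0.5 -5.4 -0.  -4.6 -7.8  1. ]
 [-0.5 -0.1  0.  -0.   0.  -0.7]]
-1 106.44701369600315 [193.15   1.56 585.65  44.4  410.45 266.4   65.35   1.57]
[[-0.  -0.2  0.1  0.4  0.6 -0.2]
 [-0.3  2.  -0.   4.7  1.1  2. ]
 [-0.3  1.7 -0.   1.9  3.9  1.7]
 [-0.1  1.8 -0.1  2.2  3.9 -1.3]
 [ 0.1  1.3  0.   1.7  3.  -1.8]
 [ 0.2 -0.8  0.1 -0.2 -0.4 -0.6]
 [ 0.5 -5.4 -0.  -4.6 -7.8  1. ]
 [-0.5 -0.1  0.  -0.   0.  -0.7]]
```

```bash
cat > ik.py <<'E'
from kin import *
P=np.array([196.7,0,586.8,43.1,411.0,271.87,65.9,np.pi/2])
LO=np.array([-3.1,-.84,.05,-1.13,.06,-2.69]);HI=np.array([3.1,2.19,2.79,4.28,2.93,2.69])
def err(q,p,R):
    pp,RR=fk(q,P); return np.r_[pp-p,300*Ro.from_matrix(R.T@RR).as_rotvec()]
def ik(p,R,q0=None,n=30,seed=0):
    rng=np.random.default_rng(seed); sols=[]
    starts=[q0] if q0 is not None else [LO+(HI-LO)*rng.random(6) for _ in range(n)]
    for s in starts:
        r=least_squares(err,np.clip(s,LO+1e-3,HI-1e-3),bounds=(LO,HI),args=(p,R))
        if r.cost<1e-3 and not any(np.abs(r.x-x).max()<.02 for x in sols): sols.append(r.x)
    return sols
def toolR(d_az,theta,ydir):
    """tool z tilted theta toward az d; tool y nearest ydir vector"""
    d=np.array([np.cos(d_az),np.sin(d_az),0]); z=np.sin(theta)*d-np.cos(theta)*np.array([0,0,1.])
    y=np.array(ydir,float); y-=z*(y@z); y/=np.linalg.norm(y); return np.c_[np.cross(y,z),y,z]
E
cat > plan.py <<'E'
from ik import *
tx=np.array([np.cos(np.radians(162.3)),np.sin(np.radians(162.3)),0]); ty=np.array([-tx[1],tx[0],0]); tz=np.array([0,0,1.])
T=np.c_[tx,ty,tz]
G=np.array([577.5,188,90.])
C=np.array([540,-228,0.])
for side in (1,-1):
  d=side*ty; az=np.arctan2(d[1],d[0])
  for al in np.radians([55,65,75]):
    for f in (1,-1):
      R=toolR(az,al,f*tx); p=G+19*R[:,2]
      s=ik(p,R)
      for q in s: print("grasp side",side,"al",round(np.degrees(al)),"flip",f,q.round(2))
      # final
      for psi in (np.pi/2,-np.pi/2):
        dR=Z(psi); Rf=R@dR
        Tf=Rf@R.T@T
        if Tf[2,0]>0: continue
        lip=Tf@np.array([117,0,-77.])
        g=np.array([C[0],C[1],105])-lip   # lip at crate centre z=105
        for q in ik(g+19*Rf[:,2],Rf): print("   final psi",round(psi,2),"grip",g.round(0),"lipdir",Tf[:,0].round(2),q.round(2))
E
python3 plan.py
```

```text
grasp side 1 al 55 flip 1 [ 0.45  0.93  1.38 -0.63  1.6  -2.13]
   final psi 1.57 grip [ 471. -238.  226.] lipdir [ 0.17  0.55 -0.82] [-0.2   0.52  1.9  -1.07  1.19 -0.79]
grasp side 1 al 55 flip -1 [ 0.45  0.93  1.38 -0.63  1.6   1.01]
   final psi 1.57 grip [ 471. -238.  226.] lipdir [ 0.17  0.55 -0.82] [-0.2   0.52  1.9  -1.07  1.19  2.35]
grasp side 1 al 65 flip 1 [ 0.47  1.    1.33 -0.71  1.74 -2.12]
grasp side 1 al 65 flip -1 [ 0.47  1.    1.33 -0.71  1.74  1.03]
grasp side 1 al 75 flip 1 [ 0.49  1.07  1.29 -0.79  1.88 -2.11]
grasp side 1 al 75 flip -1 [ 0.49  1.07  1.29 -0.79  1.88  1.03]
grasp side -1 al 55 flip 1 [-0.15  0.74  2.02  1.45  0.95  2.05]
   final psi -1.57 grip [ 489. -179.  226.] lipdir [-0.17 -0.55 -0.82] [-0.84  0.55  1.81  0.79  1.45  0.65]
grasp side -1 al 55 flip -1 [-0.15  0.74  2.02  1.45  0.95 -1.09]
   final psi -1.57 grip [ 489. -179.  226.] lipdir [-0.17 -0.55 -0.82] [-0.84  0.55  1.81  0.79  1.45 -2.49]
grasp side -1 al 65 flip 1 [-0.19  0.81  2.03  1.55  1.12  1.9 ]
   final psi -1.57 grip [ 480. -188.  225.] lipdir [-0.13 -0.4  -0.91] [-0.9   0.62  1.82  0.86  1.57  0.57]
grasp side -1 al 65 flip -1 [-0.19  0.81  2.03  1.55  1.12 -1.24]
   final psi -1.57 grip [ 480. -188.  225.] lipdir [-0.13 -0.4  -0.91] [-0.9   0.62  1.82  0.86  1.57 -2.58]
grasp side -1 al 75 flip 1 [-0.22  0.89  2.04  1.6   1.3   1.79]
   final psi -1.57 grip [ 472. -195.  223.] lipdir [-0.08 -0.25 -0.97] [-0.93  0.69  1.82  0.91  1.69  0.5 ]
grasp side -1 al 75 flip -1 [-0.22  0.89  2.04  1.6   1.3  -1.35]
   final psi -1.57 grip [ 472. -195.  223.] lipdir [-0.08 -0.25 -0.97] [-0.93  0.69  1.82  0.91  1.69 -2.64]
```

```bash
cat > sim.py <<'E'
from ik import *
def row(q,cmd,w):
    p,R=fk(q,P); tp=p+R@np.array(cmd[:3]); tR=R@Z(cmd[3])
    f=lambda x:np.r_[fk(x,P)[0]-tp, w*Ro.from_matrix(tR.T@fk(x,P)[1]).as_rotvec()]
    return least_squares(f,np.clip(q,LO+1e-6,HI-1e-6),bounds=(LO,HI)).x
def tilt(R):
    z=R[:,2]; return np.degrees(np.arccos(-z[2])),np.degrees(np.arctan2(z[1],z[0]))
if __name__=="__main__":
    d5,d6,d7=[np.array(D[i]["joints"]) for i in (4,5,6)]
    for w in (100,300,1000,3000):
        q=d6; 
        for i in range(4): q=row(q,(26,38,-20,0),w)
        print(w,q.round(3),fk(q,P)[0].round(1),tilt(fk(q,P)[1]))
    print(D[6]["eef_pos"],tilt(fk(d7,P)[1]),D[5]["eef_pos"],tilt(fk(d6,P)[1]),tilt(fk(d5,P)[1]))
E
python3 sim.py
```

```text
100 [0.176 1.131 0.05  0.042 1.298 0.53 ] [1064.5  267.   348.3] (np.float64(38.02561155196046), np.float64(13.790960995149177))
300 [0.176 1.139 0.05  0.022 1.574 0.532] [1002.3  251.3  303.2] (np.float64(21.737605995441104), np.float64(13.545536277992884))
1000 [0.177 1.164 0.05  0.004 1.821 0.53 ] [941.2 235.9 261.8] (np.float64(6.109908708547946), np.float64(12.181600797151985))
3000 [1.770e-01 1.169e+00 5.000e-02 1.000e-03 1.859e+00 5.290e-01] [931.6 233.5 255.7] (np.float64(3.6390097944538025), np.float64(10.906776260284536))
[957.5373630176799, 238.9478462847271, 271.07479238016913] (np.float64(10.129223129108308), np.float64(12.98896209517575)) [939.1189374348921, 234.76224110484003, 227.97877748091142] (np.float64(3.3103727150556845), np.float64(10.593936933571184)) (np.float64(1.0564596280261205), np.float64(-0.3519088201020619))
```

```bash
cat > s2.py <<'E'
from sim import *
R0=toolR(np.radians(13),np.radians(10.1),[.3,-.9,0])
for q2 in (1.15,.95,.8):
  for e in (0,20,40,60):
    q=np.array([np.radians(72),q2,.06,0,np.pi-.18-q2-.06,.5]); out=[]
    for k in range(40):
        p,R=fk(q,P); az=np.arctan2(p[1],p[0])
        wv=50*np.array([np.cos(az)*np.cos(np.radians(e)),np.sin(az)*np.cos(np.radians(e)),np.sin(np.radians(e))])
        q=row(q,np.r_[R.T@wv,0],600)
        if k%10==9: out.append((round(tilt(fk(q,P)[1])[0]),fk(q,P)[0].round(0).tolist()))
    print(q2,e,out,q.round(2))
E
python3 s2.py
```

```text
1.15 0 [(27, [271.0, 1068.0, 166.0]), (44, [291.0, 1145.0, 103.0]), (57, [303.0, 1188.0, 76.0]), (66, [309.0, 1209.0, 75.0])] [1.26 1.52 0.05 0.14 0.42 0.4 ]
1.15 20 [(28, [262.0, 1034.0, 301.0]), (45, [281.0, 1104.0, 331.0]), (61, [295.0, 1153.0, 365.0]), (73, [302.0, 1181.0, 402.0])] [1.25 1.22 0.05 0.11 0.6  0.44]
1.15 40 [(28, [248.0, 976.0, 427.0]), (45, [256.0, 1005.0, 539.0]), (62, [265.0, 1035.0, 628.0]), (77, [271.0, 1055.0, 702.0])] [1.24 0.9  0.05 0.1  0.84 0.47]
1.15 60 [(25, [228.0, 900.0, 533.0]), (42, [219.0, 857.0, 707.0]), (60, [215.0, 839.0, 834.0]), (77, [215.0, 834.0, 937.0])] [1.21 0.57 0.05 0.11 1.18 0.49]
0.95 0 [(26, [254.0, 1029.0, 295.0]), (43, [280.0, 1131.0, 190.0]), (57, [295.0, 1187.0, 132.0]), (67, [302.0, 1212.0, 111.0])] [1.26 1.49 0.05 0.13 0.44 0.42]
0.95 20 [(28, [243.0, 981.0, 421.0]), (45, [267.0, 1073.0, 412.0]), (61, [284.0, 1138.0, 419.0]), (74, [293.0, 1173.0, 438.0])] [1.26 1.18 0.05 0.11 0.62 0.45]
0.95 40 [(28, [225.0, 910.0, 540.0]), (46, [239.0, 959.0, 613.0]), (63, [251.0, 1006.0, 678.0]), (78, [260.0, 1037.0, 737.0])] [1.25 0.87 0.05 0.1  0.86 0.48]
0.95 60 [(26, [203.0, 820.0, 641.0]), (43, [198.0, 796.0, 772.0]), (61, [200.0, 797.0, 877.0]), (79, [203.0, 807.0, 967.0])] [1.21 0.54 0.05 0.11 1.19 0.49]
0.8 0 [(25, [235.0, 985.0, 388.0]), (41, [267.0, 1112.0, 255.0]), (56, [285.0, 1182.0, 175.0]), (67, [293.0, 1213.0, 137.0])] [1.27 1.46 0.05 0.12 0.47 0.43]
0.8 20 [(27, [222.0, 930.0, 505.0]), (44, [251.0, 1044.0, 470.0]), (61, [271.0, 1123.0, 458.0]), (74, [283.0, 1167.0, 463.0])] [1.26 1.16 0.05 0.1  0.65 0.46]
0.8 40 [(27, [203.0, 850.0, 616.0]), (45, [221.0, 919.0, 663.0]), (63, [238.0, 981.0, 712.0]), (79, [249.0, 1023.0, 759.0])] [1.25 0.84 0.05 0.09 0.88 0.49]
0.8 60 [(26, [180.0, 751.0, 711.0]), (44, [180.0, 746.0, 813.0]), (61, [186.0, 764.0, 903.0]), (79, [192.0, 785.0, 984.0])] [1.21 0.51 0.05 0.11 1.21 0.5 ]
```

```bash
cat > s3.py <<'E'
from sim import *
R0=fk(D[-2]["joints"],P)[1]
for phi in (72,78,84):
  a=np.radians(phi); q0=np.array(D[-2]["joints"]); q0[0]+=a-.245
  for pp in ([830,600],):
    p=np.array([pp[0]*np.cos(a),pp[0]*np.sin(a),pp[1]])
    s=ik(p,R0,q0); print(phi,"start",[x.round(2) for x in s])
    q=s[0]
    for k in range(44):
        p,R=fk(q,P); az=np.radians(phi); e=np.radians(60)
        wv=50*np.array([np.cos(az)*np.cos(e),np.sin(az)*np.cos(e),np.sin(e)])
        q=row(q,np.r_[R.T@wv,0],600)
        if k%6==5: print(k,np.round(tilt(fk(q,P)[1])),fk(q,P)[0].round(0),q.round(2))
E
python3 s3.py
cat > w2t.py <<'E'
import sys
from h import *
from scipy.spatial.transform import Rotation as Ro
s=st(); R=Ro.from_euler('xyz',s["tcp_rot"]).as_matrix()
z=R[:,2]; print("tilt",np.degrees(np.arccos(-z[2])).round(1),"az",np.degrees(np.arctan2(z[1],z[0])).round(1))
if len(sys.argv)>3:
    d=np.array([float(v) for v in sys.argv[1:4]])
    if len(sys.argv)>4: d=d-s["eef_pos"]
    n=np.linalg.norm(d); print("dist",n.round(1),"tool total",(R.T@d).round(1),"rows",(n/50).round(1),"per50",(R.T@d/n*50).round(1))
E
python3 w2t.py 200 800 600 abs
```

```text
72 start []
t 5.2 q [0.175 1.158 0.047 0.009 1.76  0.54 ] p [957.5 238.9 271.1] r [ 2.994 -0.098  1.216] F [ 0.7 -0.  -0.5] op 0.998
tilt 10.1 az 13.0
dist 998.4 tool total [ 294.  -851.  -431.4] rows 20.0 per50 [ 14.7 -42.6 -21.6]Traceback (most recent call last):
  File "s3.py", line 8, in <module>
    q=s[0]
      ~^^^
IndexError: list index out of range
```

```bash
sed -i 's/\[830,600\]/[720,600]/; s/D\[-2\]/D[6]/g' s3.py; python3 s3.py
python3 w2t.py 160 700 600 abs
```

```text
72 start [array([ 1.22,  0.58,  0.44, -0.16,  2.02,  1.5 ])]
5 [16. 37.] [229. 677. 691.] [ 1.21  0.65  0.05 -0.19  2.2   1.43]
11 [25. 48.] [234. 664. 748.] [ 1.2   0.58  0.05 -0.17  2.1   1.42]
17 [34. 53.] [241. 664. 799.] [ 1.18  0.53  0.05 -0.16  1.97  1.41]
23 [45. 56.] [250. 674. 847.] [ 1.17  0.5   0.05 -0.14  1.82  1.4 ]
29 [55. 58.] [261. 690. 894.] [ 1.16  0.48  0.05 -0.12  1.65  1.4 ]
35 [66. 60.] [271. 709. 941.] [ 1.15  0.47  0.05 -0.1   1.47  1.39]
41 [76. 61.] [280. 728. 986.] [ 1.14  0.48  0.05 -0.08  1.28  1.38]
78 start [array([ 1.33,  0.59,  0.41, -0.18,  2.05,  1.6 ])]
5 [16. 39.] [157. 694. 689.] [ 1.32  0.65  0.05 -0.2   2.21  1.53]
11 [24. 51.] [163. 681. 746.] [ 1.3   0.58  0.05 -0.19  2.11  1.51]
17 [34. 57.] [171. 682. 797.] [ 1.29  0.53  0.05 -0.17  1.99  1.5 ]
23 [44. 61.] [180. 692. 844.] [ 1.28  0.5   0.05 -0.16  1.84  1.49]
29 [54. 63.] [189. 709. 891.] [ 1.27  0.48  0.05 -0.14  1.67  1.49]
35 [65. 65.] [197. 729. 938.] [ 1.26  0.47  0.05 -0.11  1.49  1.48]
41 [75. 66.] [204. 749. 983.] [ 1.25  0.48  0.05 -0.09  1.3   1.47]
84 start [array([ 1.44,  0.61,  0.38, -0.19,  2.08,  1.7 ])]
5 [15. 41.] [ 84. 704. 687.] [ 1.42  0.65  0.05 -0.22  2.22  1.63]
11 [23. 55.] [ 92. 691. 744.] [ 1.41  0.58  0.05 -0.21  2.13  1.61]
17 [33. 62.] [100. 692. 794.] [ 1.4   0.53  0.05 -0.19  2.    1.59]
23 [43. 66.] [108. 702. 841.] [ 1.39  0.5   0.05 -0.17  1.86  1.59]
29 [53. 68.] [115. 720. 888.] [ 1.38  0.48  0.05 -0.15  1.69  1.58]
35 [64. 70.] [122. 742. 935.] [ 1.37  0.47  0.05 -0.13  1.51  1.57]
41 [74. 72.] [127. 762. 980.] [ 1.36  0.47  0.05 -0.11  1.32  1.57]
t 5.2 q [0.175 1.158 0.047 0.009 1.76  0.54 ] p [957.5 238.9 271.1] r [ 2.994 -0.098  1.216] F [ 0.7 -0.  -0.5] op 0.998
tilt 10.1 az 13.0
dist 978.2 tool total [ 186.9 -852.3 -442.2] rows 19.6 per50 [  9.6 -43.6 -22.6]
```

```bash
python3 w2t.py 60 700 600 abs; python3 - <<'E'
from sim import *
q=np.array(D[6]["joints"]); p,R=fk(q,P); t=np.array([60,700,600.])
n=21
for k in range(n):
    q=row(q,np.r_[R.T@(t-p)/n,0],600)
    if k%3==2: print(q.round(2),fk(q,P)[0].round(0),np.round(tilt(fk(q,P)[1]),1))
E
```

```text
t 5.2 q [0.175 1.158 0.047 0.009 1.76  0.54 ] p [957.5 238.9 271.1] r [ 2.994 -0.098  1.216] F [ 0.7 -0.  -0.5] op 0.998
tilt 10.1 az 13.0
dist 1061.3 tool total [ 152.3 -944.5 -459.4] rows 21.2 per50 [  7.2 -44.5 -21.6]
[ 0.28  0.8   0.72 -0.01  1.45  0.64] [829. 305. 318.] [10.1 13. ]
[ 0.41  0.6   0.98 -0.03  1.39  0.78] [701. 371. 365.] [10.1 13. ]
[ 0.58  0.46  1.1  -0.06  1.41  0.95] [573. 437. 412.] [10.1 13. ]
[ 0.79  0.38  1.13 -0.09  1.49  1.15] [445. 502. 459.] [10.1 13. ]
[ 1.01  0.35  1.05 -0.12  1.61  1.36] [316. 568. 506.] [10.1 13. ]
[ 1.24  0.41  0.85 -0.15  1.79  1.57] [188. 634. 553.] [10.1 13. ]
[ 1.46  0.56  0.47 -0.19  2.04  1.73] [ 60. 700. 600.] [10.1 13. ]
```

Emit:
send_rows --plan "7 -44 -22 0 95; 7 -44 -22 0 95; 7 -44 -22 0 95; 7 -44 -22 0 95; 7 -44 -22 0 95; 7 -44 -22 0 95; 7 -44 -22 0 95; 7 -44 -22 0 95"

```text
t: 6.0
eef_pos: [651.9, 393.1, 404.0]
tcp_rot: [2.969, -0.121, 1.208]
ft_force: [-0.2, 0.9, 0.7]
opening: 0.998
```

Emit:
send_rows --plan "7 -44 -22 0 95; 7 -44 -22 0 95; 7 -44 -22 0 95; 7 -44 -22 0 95; 7 -44 -22 0 95; 7 -44 -22 0 95; 7 -44 -22 0 95; 7 -44 -22 0 95"

```text
t: 6.8
eef_pos: [314.2, 556.1, 542.1]
tcp_rot: [2.951, -0.163, 1.206]
ft_force: [0.4, 0.4, 0.5]
opening: 0.999
```

```bash
python3 w2t.py 60 700 600 abs
```

```text
t 6.8 q [ 1.02   0.305  1.043 -0.157  1.599  1.381] p [314.2 556.1 542.1] r [ 2.951 -0.163  1.206] F [0.4 0.4 0.5] op 0.999
tilt 14.3 az 19.1
dist 297.8 tool total [  52.5 -274.1 -103.8] rows 6.0 per50 [  8.8 -46.  -17.4]
```

Emit:
send_rows --plan "9 -46 -17 0 95; 9 -46 -17 0 95; 9 -46 -17 0 95; 9 -46 -17 0 95; 9 -46 -17 0 95; 9 -46 -17 0 95; 9 -46 -17 0 95"

```text
t: 7.5
eef_pos: [15.0, 712.7, 631.4]
tcp_rot: [2.958, -0.205, 1.201]
ft_force: [0.7, 1.0, 0.6]
opening: 0.999
```

```bash
python3 w2t.py 0 25 43.3; cat > s4.py <<'E'
from sim import *
import sys
q00=np.array(D[0 if 0 else -2]["joints"])
for phi in (80,90,100,110):
    q=q00.copy(); print(phi)
    for k in range(42):
        p,R=fk(q,P); az=np.radians(phi); e=np.radians(60)
        wv=50*np.array([np.cos(az)*np.cos(e),np.sin(az)*np.cos(e),np.sin(e)])
        q=row(q,np.r_[R.T@wv,0],600)
        if k%6==5: print(k,np.round(tilt(fk(q,P)[1])),fk(q,P)[0].round(0),q.round(2))
E
python3 s4.py
```

```text
t 7.5 q [ 1.549  0.575  0.375 -0.273  2.046  1.794] p [ 15.  712.7 631.4] r [ 2.958 -0.205  1.201] F [0.7 1.  0.6] op 0.999
tilt 15.7 az 26.4
dist 50.0 tool total [ 31.6  -2.  -38.7] rows 1.0 per50 [ 31.6  -2.  -38.7]
80
5 [22. 44.] [ 49. 706. 715.] [ 1.5   0.62  0.05 -0.3   2.16  1.67]
11 [30. 55.] [ 77. 698. 771.] [ 1.46  0.56  0.05 -0.28  2.04  1.63]
17 [40. 61.] [101. 702. 821.] [ 1.42  0.52  0.05 -0.24  1.91  1.6 ]
23 [50. 64.] [121. 715. 870.] [ 1.39  0.49  0.05 -0.21  1.74  1.58]
29 [60. 66.] [138. 733. 917.] [ 1.36  0.48  0.05 -0.17  1.57  1.56]
35 [71. 68.] [151. 753. 964.] [ 1.33  0.48  0.05 -0.14  1.38  1.55]
41 [81. 70.] [ 161.  770. 1008.] [ 1.31  0.48  0.05 -0.1   1.19  1.53]
90
5 [22. 45.] [ 26. 707. 713.] [ 1.54  0.63  0.05 -0.31  2.16  1.7 ]
11 [30. 56.] [ 37. 700. 769.] [ 1.53  0.56  0.05 -0.3   2.05  1.68]
17 [39. 62.] [ 46. 706. 819.] [ 1.51  0.52  0.05 -0.28  1.92  1.66]
23 [50. 66.] [ 54. 720. 867.] [ 1.5   0.49  0.05 -0.26  1.76  1.65]
29 [60. 69.] [ 61. 740. 914.] [ 1.49  0.48  0.05 -0.24  1.58  1.64]
35 [71. 71.] [ 65. 760. 961.] [ 1.47  0.48  0.05 -0.22  1.4
[... 346 characters left out ...]
8  1.72]
29 [59. 72.] [-17. 733. 912.] [ 1.62  0.48  0.05 -0.31  1.61  1.72]
35 [70. 75.] [-20. 754. 959.] [ 1.61  0.47  0.05 -0.3   1.42  1.72]
41 [80. 77.] [ -25.  773. 1003.] [ 1.61  0.48  0.05 -0.28  1.23  1.71]
110
5 [21. 45.] [-19. 700. 715.] [ 1.61  0.62  0.05 -0.33  2.18  1.75]
11 [29. 57.] [-43. 687. 769.] [ 1.65  0.56  0.05 -0.35  2.09  1.77]
17 [38. 65.] [-62. 687. 817.] [ 1.7   0.52  0.05 -0.37  1.96  1.78]
23 [48. 70.] [-78. 697. 864.] [ 1.73  0.49  0.05 -0.38  1.81  1.79]
29 [58. 74.] [-91. 714. 910.] [ 1.75  0.47  0.05 -0.38  1.64  1.79]
35 [69. 78.] [-103.  733.  956.] [ 1.76  0.47  0.05 -0.38  1.46  1.8 ]
41 [79. 80.] [-115.  752. 1001.] [ 1.76  0.47  0.05 -0.37  1.27  1.8 ]
```

Emit:
send_rows --plan "31 -2 -38 0 95; 32 -2 -38 0 95; 33 -2 -37 0 95; 34 -2 -36 0 95; 35 -2 -35 0 95; 36 -2 -34 0 95; 37 -2 -33 0 95; 37 -2 -33 0 95"

```text
t: 8.3
eef_pos: [31.0, 701.4, 734.4]
tcp_rot: [2.992, -0.397, 1.237]
ft_force: [-0.0, -0.4, 0.4]
opening: 1.0
```

```bash
python3 w2t.py 0 25 43.3
```

```text
t 8.3 q [ 1.531  0.601  0.047 -0.304  2.132  1.685] p [ 31.  701.4 734.4] r [ 2.992 -0.397  1.237] F [-0.  -0.4  0.4] op 1.0
tilt 24.2 az 49.6
dist 50.0 tool total [ 38.5  -3.5 -31.7] rows 1.0 per50 [ 38.5  -3.5 -31.7]
```

Emit:
send_rows --plan "38 -3 -31 0 95; 39 -3 -30 0 95; 40 -3 -29 0 95; 41 -3 -28 0 95; 42 -3 -26 0 95; 43 -3 -25 0 95; 43 -3 -24 0 95; 44 -3 -23 0 95"

```text
t: 9.1
eef_pos: [53.4, 700.0, 807.1]
tcp_rot: [3.016, -0.629, 1.272]
ft_force: [-0.2, -0.3, -0.5]
opening: 0.999
```

```bash
python3 w2t.py 0 25 43.3
```

```text
t 9.1 q [ 1.499  0.527  0.048 -0.278  1.959  1.653] p [ 53.4 700.  807.1] r [ 3.016 -0.629  1.272] F [-0.2 -0.3 -0.5] op 0.999
tilt 36.7 az 60.7
dist 50.0 tool total [ 44.8  -4.7 -21.7] rows 1.0 per50 [ 44.8  -4.7 -21.7]
```

Emit:
send_rows --plan "45 -9 -20 0 95; 45 -9 -19 0 95; 45 -9 -18 0 95; 45 -9 -16 0 95; 46 -9 -15 0 95; 47 -9 -13 0 95; 47 -9 -12 0 95; 47 -9 -11 0 95"

```text
t: 9.9
eef_pos: [36.6, 732.6, 862.5]
tcp_rot: [3.029, -0.873, 1.312]
ft_force: [0.1, -0.5, 0.0]
opening: 1.0
```

```bash
python3 w2t.py -4 25 43.3
```

```text
t 9.9 q [ 1.534  0.507  0.048 -0.285  1.736  1.67 ] p [ 36.6 732.6 862.5] r [ 3.029 -0.873  1.312] F [ 0.1 -0.5  0. ] op 1.0
tilt 50.3 az 66.8
dist 50.2 tool total [ 48.   -9.1 -11.2] rows 1.0 per50 [ 47.9  -9.  -11.2]
```

Emit:
send_rows --plan "47 -14 -10 0 95; 47 -14 -8 0 95; 47 -14 -6 0 95; 47 -14 -4 0 95; 47 -14 -2 0 95; 47 -14 0 0 95; 47 -14 2 0 95; 47 -14 4 0 95"

```text
t: 10.7
eef_pos: [-7.9, 778.2, 911.9]
tcp_rot: [3.036, -1.121, 1.362]
ft_force: [0.3, -0.4, -1.0]
opening: 0.995
```

```bash
python3 w2t.py -4 25 43.3
```

```text
t 10.7 q [ 1.608  0.52   0.048 -0.328  1.481  1.713] p [ -7.9 778.2 911.9] r [ 3.036 -1.121  1.362] F [ 0.3 -0.4 -1. ] op 0.995
tilt 64.4 az 71.3
dist 50.2 tool total [49.3 -9.3  1.5] rows 1.0 per50 [49.1 -9.3  1.5]
```

Emit:
send_rows --plan "46 -13 4 0 95; 46 -13 5 0 95"

```text
t: 10.9
eef_pos: [-16.4, 788.4, 924.2]
tcp_rot: [3.035, -1.181, 1.378]
ft_force: [0.2, 0.0, -0.8]
opening: 0.995
```

```bash
python3 w2t.py; cat > s5.py <<'E'
from sim import *
q=np.array([json.loads(l) for l in open("log.jsonl")][-1]["joints"])
def go(q,t,n,roll,pr=True):
    p0,R0=fk(q,P); mx=0
    for k in range(n):
        p,R=fk(q,P)
        q2=row(q,np.r_[R.T@(np.array(t)-p)/(n-k),roll/n],600); dq=(q2-q)/.1/np.array([2.22,2.22,2.79,3.14,3.14,3.14]); mx=max(mx,abs(dq).max()); q=q2
        if pr and k%3==2: print(q.round(2),fk(q,P)[0].round(0),np.round(tilt(fk(q,P)[1]),1),"sp",np.abs(dq).max().round(2))
    print("max",mx.round(2)); return q
for wp in ([(300,500,600),(540,60,250)],[(500,300,600),(540,60,250)],[(300,300,600),(540,60,250)]):
    print(wp); qq=q
    for t,n,r in zip(wp,(10,12),(1.4,1.7)): qq=go(qq,t,n,r)
E
python3 s5.py
```

```text
t 10.9 q [ 1.619  0.524  0.049 -0.333  1.418  1.72 ] p [-16.4 788.4 924.2] r [ 3.035 -1.181  1.378] F [ 0.2  0.  -0.8] op 0.995
tilt 67.8 az 72.4
[(300, 500, 600), (540, 60, 250)]
[ 1.42  0.12  0.97 -0.19  0.88  2.13] [ 79. 702. 827.] [67.8 72.4] sp 0.69
[ 1.15 -0.05  1.39  0.19  0.62  2.17] [173. 615. 730.] [67.8 72.4] sp 0.52
[ 0.79 -0.12  1.69  0.84  0.6   1.85] [268. 529. 632.] [67.8 72.4] sp 0.71
max 1.72
[ 0.28 -0.11  1.99  1.31  0.92  1.68] [360. 390. 513.] [67.8 72.4] sp 0.59
[-0.08  0.03  2.11  1.35  1.18  1.73] [420. 280. 425.] [67.8 72.4] sp 0.49
[-0.33  0.26  2.11  1.28  1.31  1.87] [480. 170. 337.] [67.8 72.4] sp 0.37
[-0.5   0.51  2.    1.19  1.37  2.12] [540.  60. 250.] [67.8 72.4] sp 0.37
max 0.59
[(500, 300, 600), (540, 60, 250)]
[1.25 0.03 1.08 0.01 0.85 1.94] [139. 642. 827.] [67.8 72.4] sp 0.73
[ 0.67 -0.14  1.47  0.76  0.85  1.56] [293. 495. 730.] [67.8 72.4] sp 0.96
[ 0.11 -0.05  1.63  1.15  1.18  1.37] [448. 349. 632.] [67.8 72.4] sp 0.71
max 1.99
[-0.15  0.09  1.79  1.24  1.32  1.55] [510. 240. 513.] [67.8 72.4] sp 0.2
[-0.28  0.19  1.91  1.24  1.36  1.72] [520. 180. 425.] [67.8 72.4] sp 0.19
[-0.4   0.33  1.98  1.22  1.37  1.9 ] [530. 120. 337.] [67.8 72.4] sp 0.24
[-0.5   0.51  2.    1.19  1.37  2.12] [540.  60. 250.] [67.8 72.4] sp 0.27
max 0.27
[(300, 300, 600), (540, 60, 250)]
[ 1.4   0.02  1.09 -0.17  0.86  2.11] [ 79. 642. 827.] [67.8 72.4] sp 0.76
[ 0.96 -0.25  1.55  0.43  0.72  1.92] [173. 495. 730.] [67.8 72.4] sp 0.84
[ 0.21 -0.35  1.85  1.1   1.12  1.5 ] [268. 349. 632.] [67.8 72.4] sp 1.2
max 1.97
[-0.23 -0.18  2.04  1.22  1.4   1.54] [360. 240. 513.] [67.8 72.4] sp 0.26
[-0.36  0.03  2.1   1.21  1.41  1.66] [420. 180. 425.] [67.8 72.4] sp 0.34
[-0.45  0.27  2.09  1.2   1.39  1.85] [480. 120. 337.] [67.8 72.4] sp 0.36
[-0.5   0.51  2.    1.19  1.37  2.12] [540.  60. 250.] [67.8 72.4] sp 0.35
max 0.36
```

```bash
python3 w2t.py 350 480 700 abs; python3 - <<'E'
from s5 import *
print("----"); q=np.array([json.loads(l) for l in open("log.jsonl")][-1]["joints"])
q=go(q,(350,480,700),13,0); q=go(q,(540,60,300),12,0)
E
```

```text
t 10.9 q [ 1.619  0.524  0.049 -0.333  1.418  1.72 ] p [-16.4 788.4 924.2] r [ 3.035 -1.181  1.378] F [ 0.2  0.  -0.8] op 0.995
tilt 67.8 az 72.4
dist 528.8 tool total [-295.7  430.1  -84.6] rows 10.6 per50 [-28.   40.7  -8. ]
[(300, 500, 600), (540, 60, 250)]
[ 1.42  0.12  0.97 -0.19  0.88  2.13] [ 79. 702. 827.] [67.8 72.4] sp 0.69
[ 1.15 -0.05  1.39  0.19  0.62  2.17] [173. 615. 730.] [67.8 72.4] sp 0.52
[ 0.79 -0.12  1.69  0.84  0.6   1.85] [268. 529. 632.] [67.8 72.4] sp 0.71
max 1.72
[ 0.28 -0.11  1.99  1.31  0.92  1.68] [360. 390. 513.] [67.8 72.4] sp 0.59
[-0.08  0.03  2.11  1.35  1.18  1.73] [420. 280. 425.] [67.8 72.4] sp 0.49
[-0.33  0.26  2.11  1.28  1.31  1.87] [480. 170. 337.] [67.8 72.4] sp 0.37
[-0.5   0.51  2.    1.19  1.37  2.12] [540.  60. 250.] [67.8 72.4] sp 0.37
max 0.59
[(500, 300, 600), (540, 60, 250)]
[1.25 0.03 1.08 0.01 0.85 1.94] [139. 642. 827.] [67.8 72.4] sp 0.73
[ 0.67 -0.14  1.47  0.76  0.85  1.56] [293. 495. 730.] [67.8 72.4] sp 0.96
[ 0.11 -0.05  1.63  1.15  1.18  1.37] [448. 349. 632.] [67.8 72.4] sp 0.71
max 1.99
[-0.15  0.09  1.79  1.24  1.32  1.
[... 765 characters left out ...]

[-0.5   0.51  2.    1.19  1.37  2.12] [540.  60. 250.] [67.8 72.4] sp 0.35
max 0.36
----
[ 1.45  0.19  0.76 -0.2   1.02  1.71] [ 68. 717. 872.] [67.8 72.4] sp 0.54
[1.22 0.03 1.09 0.05 0.84 1.48] [153. 646. 821.] [67.8 72.4] sp 0.37
[ 0.94 -0.06  1.31  0.43  0.78  1.09] [237. 575. 769.] [67.8 72.4] sp 0.46
[ 0.64 -0.1   1.47  0.81  0.85  0.66] [322. 504. 717.] [67.8 72.4] sp 0.46
max 1.31
[ 0.21 -0.11  1.76  1.17  1.06  0.08] [398. 375. 600.] [67.8 72.4] sp 0.5
[-0.1  -0.01  1.93  1.26  1.26 -0.3 ] [445. 270. 500.] [67.8 72.4] sp 0.43
[-0.33  0.18  2.    1.23  1.37 -0.63] [493. 165. 400.] [67.8 72.4] sp 0.33
[-0.5   0.43  1.96  1.17  1.42 -0.86] [540.  60. 300.] [67.8 72.4] sp 0.38
max 0.51
```

Emit:
send_rows --plan "-11 16 -3 0 95; -14 20 -4 0 95; -18 26 -5 0 95; -22 33 -6 0 95; -24 35 -7 0 95; -24 35 -7 0 95; -24 35 -7 0 95; -24 35 -7 0 95"

```text
t: 11.7
eef_pos: [180.8, 623.6, 796.2]
tcp_rot: [3.037, -1.192, 1.386]
ft_force: [0.7, 0.6, 0.5]
opening: 1.0
```

```bash
python3 w2t.py 400 400 640 abs
```

```text
t 11.7 q [ 1.132 -0.011  1.201  0.189  0.77   1.34 ] p [180.8 623.6 796.2] r [ 3.037 -1.192  1.386] F [0.7 0.6 0.5] op 1.0
tilt 68.4 az 72.9
dist 349.9 tool total [-211.5  266.6  -81.4] rows 7.0 per50 [-30.2  38.1 -11.6]
```

Emit:
send_rows --plan "-26 33 -10 0 95; -26 33 -10 0 95; -26 33 -10 0 95; -26 33 -10 0 95; -26 33 -10 0 95; -26 33 -10 0 95; -26 33 -10 0 95; -26 33 -10 0 95"

```text
t: 12.5
eef_pos: [402.5, 393.0, 640.0]
tcp_rot: [3.015, -1.207, 1.401]
ft_force: [-0.1, -0.1, 0.2]
opening: 1.001
```

```bash
python3 w2t.py 540 60 300 abs
```

```text
t 12.5 q [ 0.248 -0.099  1.673  1.155  1.055  0.163] p [402.5 393.  640. ] r [ 3.015 -1.207  1.401] F [-0.1 -0.1  0.2] op 1.001
tilt 69.3 az 72.5
dist 495.4 tool total [-426.4  211.  -138.2] rows 9.9 per50 [-43.   21.3 -13.9]
```

Emit:
send_rows --plan "-40 20 -13 0 95; -40 20 -13 0 95; -40 20 -13 0 95; -40 20 -13 0 95; -40 20 -13 0 95; -40 20 -13 0 95; -40 20 -13 0 95; -40 20 -13 0 95"

```text
t: 13.3
eef_pos: [510.7, 131.2, 377.7]
tcp_rot: [2.989, -1.206, 1.415]
ft_force: [0.8, 0.4, 0.4]
opening: 0.999
```

Emit:
send_rows --plan "-30 15 -10 0.15 95; 0 0 0 0.15 95; 0 0 0 0.15 95; 0 0 0 0.15 95; 0 0 0 0.15 95; 0 0 0 0.15 95; 0 0 0 0.15 95; 0 0 0 0.15 95"

```text
t: 14.1
eef_pos: [523.8, 102.0, 344.7]
tcp_rot: [-1.974, -0.394, -0.162]
ft_force: [-0.1, -0.3, -0.3]
opening: 1.001
```

```bash
python3 w2t.py 540 60 300 abs
```

```text
t 14.1 q [-0.445  0.323  1.992  1.216  1.408  0.409] p [523.8 102.  344.7] r [-1.974 -0.394 -0.162] F [-0.1 -0.3 -0.3] op 1.001
tilt 68.8 az 71.4
dist 63.4 tool total [  3.8  61.2 -16.1] rows 1.3 per50 [  3.   48.3 -12.7]
```

```bash
cat > rollneed.py <<'E'
from h import *
from scipy.spatial.transform import Rotation as Ro
yaw=np.radians(162.3); tx=np.array([np.cos(yaw),np.sin(yaw),0])
s=env.state(); R=Ro.from_euler('xyz',s["tcp_rot"]).as_matrix()
v=R.T@tx; print("roll needed",np.arctan2(-v[0],v[1]).round(3),"tx in tool",v.round(3))
E
python3 rollneed.py
```

```text
roll needed 1.99 tx in tool [-0.913 -0.407 -0.014]
```

Emit:
send_rows --plan "0 0 0 0.15 95; 0 0 0 0.15 95; 0 0 0 0.15 95; 0 0 0 0.15 95; 0 0 0 0.15 95; 0 0 0 0.15 95; 0 0 0 0.15 95; 0 0 0 0.15 95"

```text
t: 14.9
eef_pos: [524.6, 103.0, 342.2]
tcp_rot: [-2.082, 0.706, -0.676]
ft_force: [0.1, 0.1, -0.4]
opening: 1.005
```

Emit:
send_rows --plan "0 0 0 0.15 95; 0 0 0 0.15 95; 0 0 0 0.15 95; 0 0 0 0.15 95; 0 0 0 0.15 95"

```text
t: 15.4
eef_pos: [525.1, 103.6, 340.6]
tcp_rot: [-3.027, 1.18, -1.775]
ft_force: [-0.9, 0.4, 0.1]
opening: 1.001
```

```bash
python3 rollneed.py; python3 w2t.py 540 80 170 abs; python3 - <<'E'
from h import *
for n in("top","side","wrist"): cam(n,"c_"+n)
E
```

```text
roll needed 0.04 tx in tool [-0.04   0.999 -0.018]
t 15.4 q [-0.437  0.322  1.992  1.211  1.388  2.363] p [525.1 103.6 340.6] r [-3.027  1.18  -1.775] F [-0.9  0.4  0.1] op 1.001
tilt 67.8 az 71.2
dist 172.9 tool total [165.4 -13.9  48.3] rows 3.5 per50 [47.8 -4.  14. ]
```

View pics/c_top.png

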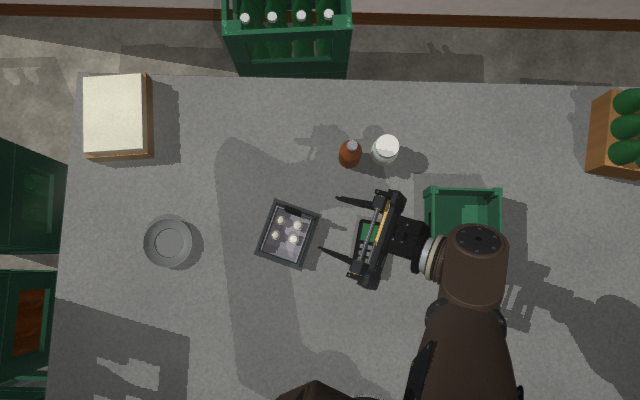

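View pics/c_side.png

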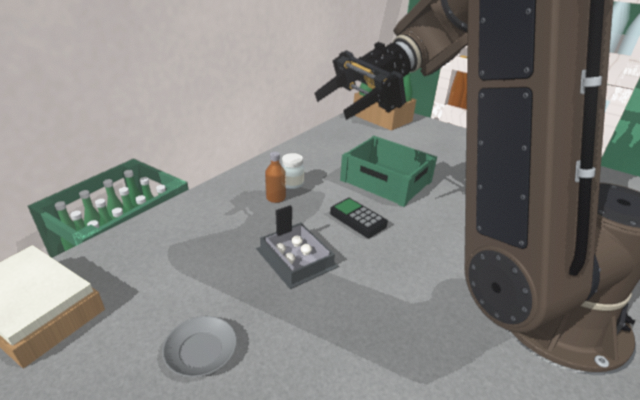

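View pics/c_wrist.png

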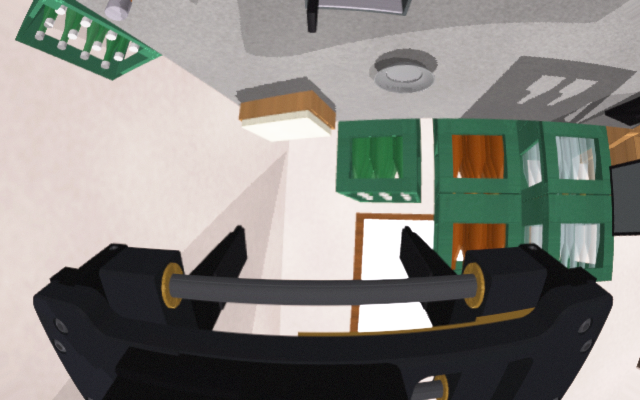

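```bash
cat > tgt.py <<'E'
import sys
from h import *
from scipy.spatial.transform import Rotation as Ro
# target grasp point (19 behind tcp), back-off b
gx,gy,gz,b=[float(v) for v in sys.argv[1:5]]
s=st(); R=Ro.from_euler('xyz',s["tcp_rot"]).as_matrix()
d=np.array([gx,gy,gz])+(19-b)*R[:,2]-s["eef_pos"]
t=R.T@d; print("tool shift",t.round(1),"norm",np.linalg.norm(t).round(1))
z=R[:,2]; print("tilt",np.degrees(np.arccos(-z[2])).round(1),"az",np.degrees(np.arctan2(z[1],z[0])).round(1))
yaw=np.radians(162.3); tx=np.array([np.cos(yaw),np.sin(yaw),0]); v=R.T@tx; print("roll needed",np.arctan2(-v[0],v[1]).round(3),"tx in tool",v.round(3))
E
python3 tgt.py 578.5 188.5 89 110
```

```text
t 15.55 q [-0.437  0.322  1.992  1.211  1.388  2.354] p [525.1 103.7 340.8] r [-3.004  1.18  -1.751] F [ 0.  -0.4  0.9] op 0.997
tool shift [197.3 -12.1  94.4] norm 219.0
tilt 67.8 az 71.2
roll needed 0.049 tx in tool [-0.049  0.999 -0.018]
```

Emit:
send_rows --plan "38 -2 18 0.05 95; 38 -2 18 0 95; 38 -2 18 0 95; 38 -2 18 0 95; 30 -2 14 0 95; 10 0 5 0 95; 0 0 0 0 95"

```text
t: 16.25
eef_pos: [545.8, 109.3, 121.2]
tcp_rot: [-3.025, 1.174, -1.776]
ft_force: [-0.1, 0.2, 0.4]
opening: 0.995
```

```bash
python3 tgt.py 578.5 188.5 89 60; python3 - <<'E'
from h import *
for n in("top","side","wrist"): cam(n,"d_"+n)
a=cv2.imread("pics/d_top.png"); b=cv2.imread("pics/d_side.png")
cv2.imwrite("pics/d_z.png",np.hstack([cv2.resize(a[170:290,240:360],None,fx=3.3,fy=3.3,interpolation=2),cv2.resize(b[150:270,240:360],None,fx=3.3,fy=3.3,interpolation=2)]))
E
```

```text
t 16.25 q [-0.407  0.738  2.099  1.377  1.218  1.846] p [545.8 109.3 121.2] r [-3.025  1.174 -1.776] F [-0.1  0.2  0.4] op 0.995
tool shift [-2.9 -5.3 50.3] norm 50.7
tilt 67.4 az 71.0
roll needed 0.04 tx in tool [-0.04   0.999 -0.021]
```

View pics/d_z.png

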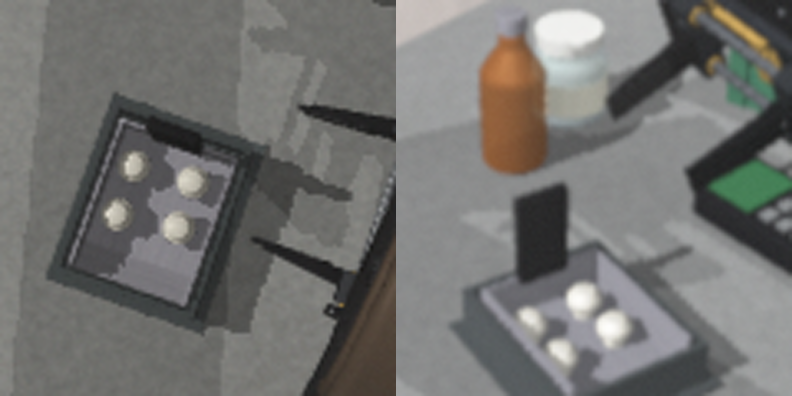

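View pics/d_wrist.png

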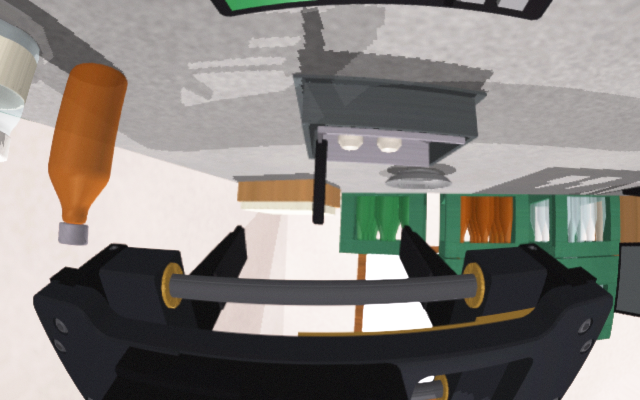

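```bash
cat >> h.py <<'E'
def fproj(p,X):
    E=p["extrinsics"]; X=np.atleast_2d(X); c=(X-E[:3,3])@E[:3,:3]
    x,y,z=c[:,0],-c[:,1],-c[:,2]; r=np.hypot(x,y); th=np.arctan2(r,z); f=foc(p)
    return np.c_[p["cx"]+f*th*x/r,p["cy"]+f*th*y/r]
E
python3 - <<'E'
from h import *
p=cam("wrist"); a=p["image"][:,:,::-1].copy(); a=cv2.resize(a[100:260,240:400],None,fx=3.5,fy=3.5,interpolation=2)
yaw=np.radians(162.3); tx=np.array([np.cos(yaw),np.sin(yaw),0]); ty=np.array([-tx[1],tx[0],0])
G=np.array([578.5,188.5,0])
def P(dx,dy,z): return G+dx*tx+dy*ty+np.array([0,0,z])
for dy in (20,-20):
    q=fproj(p,[P(-5,dy,41),P(-5,dy,109),P(5,dy,109),P(5,dy,41)]); print(dy,q.round(1).tolist())
    cv2.polylines(a,[((q-[240,100])*3.5).astype(int)],True,(0,0,255) if dy>0 else (255,0,0),1)
cv2.imwrite("pics/d_wo.png",a)
E
```

```text
20 [[314.2, 142.0], [310.0, 222.8], [322.2, 223.4], [326.0, 142.5]]
-20 [[315.5, 153.7], [311.9, 224.0], [322.5, 224.5], [325.8, 154.1]]
```

View pics/d_wo.png

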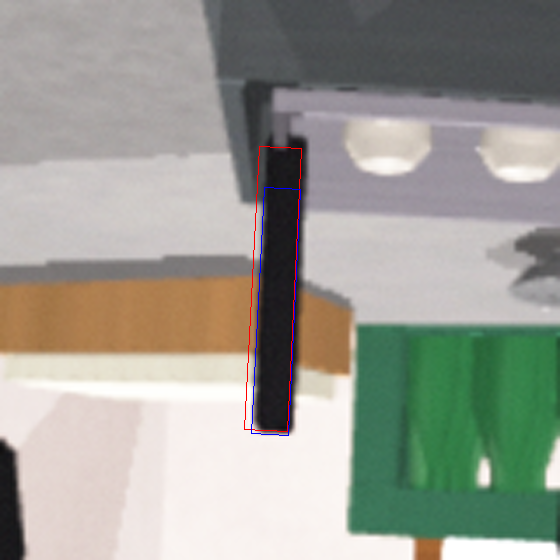

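```bash
python3 tgt.py 577 189 89 0
```

```text
t 16.45 q [-0.407  0.733  2.099  1.376  1.219  1.85 ] p [546.2 109.  123.9] r [-3.02   1.174 -1.773] F [-0.1  0.1  0.4] op 0.995
tool shift [ -0.5  -2.9 111.5] norm 111.5
tilt 67.4 az 70.9
roll needed 0.041 tx in tool [-0.041  0.999 -0.023]
```

Emit:
send_rows --plan "0 -2 10 0.04 95; 0 -1 20 0 95; 0 0 25 0 95; 0 0 20 0 95; 0 0 15 0 95; 0 0 6 0 95; 0 0 0 0 95"

```text
t: 17.15
eef_pos: [581.8, 193.2, 94.8]
tcp_rot: [-3.064, 1.177, -1.829]
ft_force: [0.2, -0.3, -0.3]
opening: 1.002
```

```bash
python3 tgt.py 577 189 89 0;  python3 - <<'E'
from h import *
for n in("side","wrist"): cam(n,"e_"+n)
a=cv2.imread("pics/e_wrist.png"); b=cv2.imread("pics/e_side.png")
cv2.imwrite("pics/e_z.png",np.hstack([cv2.resize(a[60:300,200:440],None,fx=1.65,fy=1.65,interpolation=2),cv2.resize(b[150:270,240:360],None,fx=3.3,fy=3.3,interpolation=2)]))
E
```

```text
t 17.15 q [-0.219  0.8    2.057  1.572  1.16   1.848] p [581.8 193.2  94.8] r [-3.064  1.177 -1.829] F [ 0.2 -0.3 -0.3] op 1.002
tool shift [ 7.4  3.4 16.1] norm 18.0
tilt 67.5 az 70.4
roll needed 0.019 tx in tool [-0.019  0.999 -0.031]
```

View pics/e_z.png

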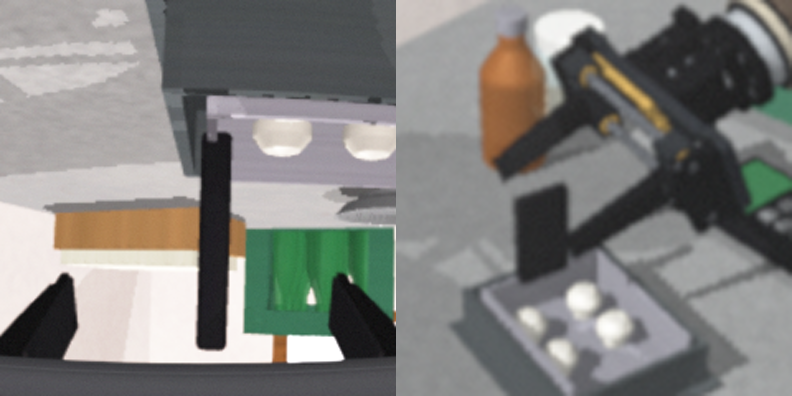

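Emit:
send_rows --plan "4 2 9 0.02 95; 4 2 9 0 95; 0 0 2 0 95; 0 0 0 0 95"

```text
t: 17.65
eef_pos: [584.0, 207.7, 79.1]
tcp_rot: [-3.115, 1.178, -1.888]
ft_force: [1.1, 0.1, 0.8]
opening: 1.0
```

```bash
python3 tgt.py 577 189 89 0;  python3 - <<'E'
from h import *
for n in("side","wrist"): p=cam(n,"f_"+n)
a=p["image"][:,:,::-1].copy()
yaw=np.radians(162.3); tx=np.array([np.cos(yaw),np.sin(yaw),0]); ty=np.array([-tx[1],tx[0],0])
G=np.array([577,189,0])
def P(dx,dy,z): return G+dx*tx+dy*ty+np.array([0,0,z])
for dy in (20,-20):
    q=fproj(p,[P(-5,dy,41),P(-5,dy,109),P(5,dy,109),P(5,dy,41)])
    cv2.polylines(a,[q.astype(int)],True,(0,0,255) if dy>0 else (255,0,0),1)
b=cv2.imread("pics/f_side.png")
cv2.imwrite("pics/f_z.png",np.hstack([cv2.resize(a[60:300,200:440],None,fx=1.65,fy=1.65,interpolation=2),cv2.resize(b[150:270,240:360],None,fx=3.3,fy=3.3,interpolation=2)]))
E
```

```text
t 17.65 q [-0.19   0.832  2.056  1.618  1.152  1.835] p [584.  207.7  79.1] r [-3.115  1.178 -1.888] F [1.1 0.1 0.8] op 1.0
tool shift [-1.5  0.2 -3.2] norm 3.6
tilt 67.5 az 70.2
roll needed -0.003 tx in tool [ 0.003  0.999 -0.034]
```

View pics/f_z.png

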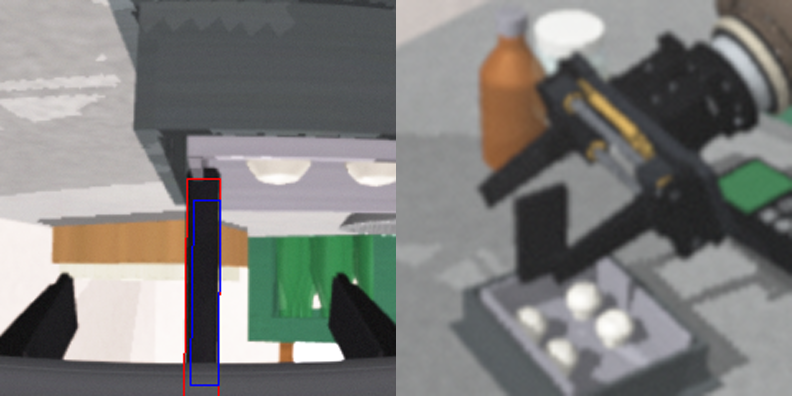

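Emit:
send_rows --plan "0 0 0 0 40; 0 0 0 0 20; 0 0 0 0 0; 0 0 0 0 0; 0 0 0 0 0; 0 0 0 0 0; 0 0 0 0 0; 0 0 0 0 0"

```text
t: 18.55
eef_pos: [584.2, 206.9, 79.8]
tcp_rot: [-3.112, 1.178, -1.886]
ft_force: [0.8, -0.2, 0.2]
opening: 0.383
```

```bash
python3 tgt.py 577 189 89 0;  python3 - <<'E'
from h import *
for n in("top","side","wrist"): p=cam(n,"g_"+n)
a=cv2.imread("pics/g_wrist.png")
b=cv2.imread("pics/g_side.png")
cv2.imwrite("pics/g_z.png",np.hstack([cv2.resize(a[60:300,200:440],None,fx=1.65,fy=1.65,interpolation=2),cv2.resize(b[150:270,240:360],None,fx=3.3,fy=3.3,interpolation=2)]))
E
```

```text
t 18.55 q [-0.191  0.831  2.056  1.617  1.152  1.835] p [584.2 206.9  79.8] r [-3.112  1.178 -1.886] F [ 0.8 -0.2  0.2] op 0.383
tool shift [-1.1  0.7 -2.4] norm 2.7
tilt 67.5 az 70.1
roll needed -0.002 tx in tool [ 0.002  0.999 -0.035]
```

View pics/g_z.png

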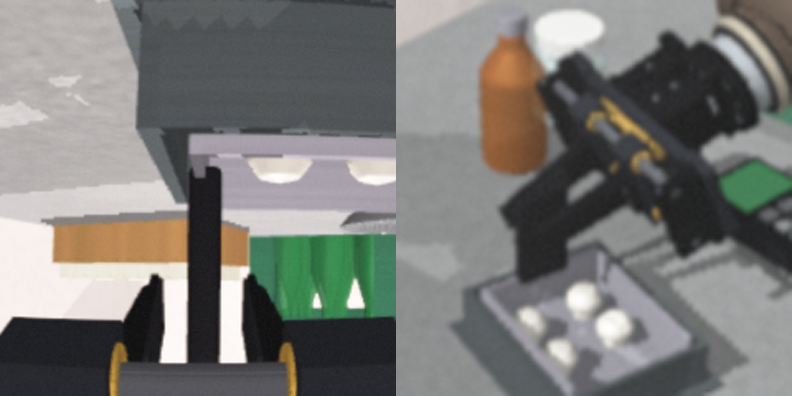

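Still closing (opening 0.38), grip centred between the fingers. I continue closing.

Emit:
send_rows --plan "0 0 0 0 0; 0 0 0 0 0; 0 0 0 0 0; 0 0 0 0 0; 0 0 0 0 0; 0 0 0 0 0; 0 0 0 0 0"

```text
t: 19.4
eef_pos: [584.0, 207.2, 80.1]
tcp_rot: [-3.116, 1.179, -1.89]
ft_force: [-0.4, 0.2, 1.1]
opening: 0.104
```

```bash
python3 w2t.py 0 0 50; python3 - <<'E'
from h import *
for n in("side","wrist"): p=cam(n,"i_"+n)
a=cv2.imread("pics/i_wrist.png")
b=cv2.imread("pics/i_side.png")
cv2.imwrite("pics/i_z.png",np.hstack([cv2.resize(a[60:300,200:440],None,fx=1.65,fy=1.65,interpolation=2),cv2.resize(b[150:270,240:360],None,fx=3.3,fy=3.3,interpolation=2)]))
E
```

```text
t 19.4 q [-0.191  0.831  2.056  1.618  1.153  1.836] p [584.  207.2  80.1] r [-3.116  1.179 -1.89 ] F [-0.4  0.2  1.1] op 0.104
tilt 67.6 az 70.1
dist 50.0 tool total [-46.2  -0.5 -19.1] rows 1.0 per50 [-46.2  -0.5 -19.1]
```

View pics/i_z.png

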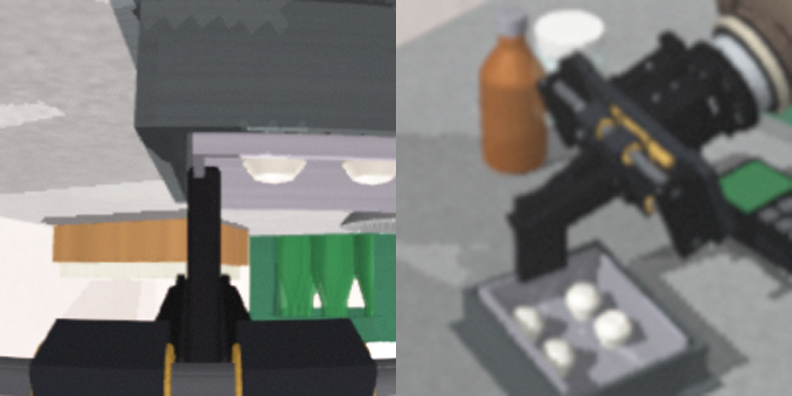

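Emit:
send_rows --plan "-3 0 -1 0 0; -5 0 -2 0 0; -6 0 -2.5 0 0; -6 0 -2.5 0 0; 0 0 0 0 0"

```text
t: 20.0
eef_pos: [583.8, 207.2, 102.4]
tcp_rot: [-3.113, 1.176, -1.887]
ft_force: [-0.2, -0.4, -4.2]
opening: 0.108
```

```bash
python3 w2t.py 584 207.2 130 abs; python3 - <<'E'
from h import *
p=cam("side","j_side")
b=cv2.imread("pics/j_side.png")
cv2.imwrite("pics/j_z.png",cv2.resize(b[150:290,240:380],None,fx=4,fy=4,interpolation=2))
E
```

```text
t 20.0 q [-0.19   0.784  2.057  1.596  1.148  1.886] p [583.8 207.2 102.4] r [-3.113  1.176 -1.887] F [-0.2 -0.4 -4.2] op 0.108
tilt 67.4 az 70.1
dist 27.6 tool total [-25.5  -0.5 -10.5] rows 0.6 per50 [-46.2  -0.9 -19.1]
```

View pics/j_z.png

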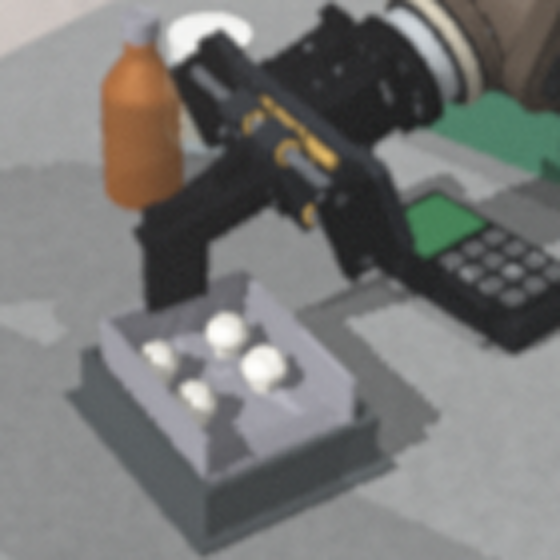

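Emit:
send_rows --plan "-8 0 -3 0 0; -12 0 -5 0 0; -16 0 -7 0 0; -20 0 -8 0 0; -20 0 -8 0 0; -20 0 -8 0 0; -16 0 -6 0 0; -8 0 -3 0 0"

```text
t: 20.85
eef_pos: [581.7, 209.8, 237.1]
tcp_rot: [-3.124, 1.174, -1.896]
ft_force: [0.7, -0.3, -3.3]
opening: 0.104
```

```bash
python3 w2t.py; cat > fin.py <<'E'
from sim import *
L=[json.loads(l) for l in open("log.jsonl")][-1]
q=np.array(L["joints"]); p,R=fk(q,P)
yaw=np.radians(162.3)
# tray level: orientation at grasp, tray-in-tool
Rg=Ro.from_euler('xyz',[-3.116,1.179,-1.89]).as_matrix()
T0=Z(yaw); TT=Rg.T@T0       # tray in tool
gt=np.array([0,0,-19.])     # grip pt in tool
def tray(p,R): 
    T=R@TT; g=p+R@gt; return T,g
def lip(p,R,y=0,x=60,z=8):
    T,g=tray(p,R); return g+T@np.array([x+57,y,z-85.])
if __name__=="__main__":
    C=np.array([540,-228.])
    for psi in (-1.3,-1.57,-1.8):
        Rf=R@Z(psi); T=Rf@TT; print(psi,"lip dir",T[:,0].round(2),"ty",T[:,1].round(2),"tz",T[:,2].round(2))
        off=T@np.array([117,0,-77.]); g=np.array([C[0],C[1],105])-off
        pf=g+19*Rf[:,2]; s=ik(pf,Rf); print(" grip",g.round(0),"tcp",pf.round(0),[x.round(2) for x in s])
        for y in(-48,48): print("   lip corner",y,lip(pf,Rf,y).round(0))
E
python3 fin.py
```

```text
t 20.85 q [-0.186  0.526  2.009  1.46   1.159  2.226] p [581.7 209.8 237.1] r [-3.124  1.174 -1.896] F [ 0.7 -0.3 -3.3] op 0.104
tilt 67.3 az 70.3
-1.3 lip dir [-0.38 -0.3  -0.88] ty [ 0.06 -0.95  0.3 ] tz [-0.92  0.06  0.38]
 grip [ 513. -189.  237.] tcp [ 519. -172.  229.] [array([-0.87,  0.64,  1.77,  0.93,  1.59,  0.88])]
   lip corner -48 [ 537. -182.   91.]
   lip corner 48 [ 543. -274.  119.]
-1.57 lip dir [-0.13 -0.4  -0.91] ty [ 0.08 -0.92  0.39] tz [-0.99 -0.02  0.15]
 grip [ 479. -183.  223.] tcp [ 485. -166.  216.] [array([-0.9 ,  0.63,  1.85,  0.9 ,  1.57,  0.54])]
   lip corner -48 [ 536. -184.   86.]
   lip corner 48 [ 544. -272.  124.]
-1.8 lip dir [ 0.09 -0.46 -0.88] ty [ 0.07 -0.88  0.47] tz [-0.99 -0.1  -0.04]
 grip [ 453. -182.  205.] tcp [ 459. -165.  197.] [array([-0.94,  0.64,  1.91,  0.87,  1.54,  0.25])]
   lip corner -48 [ 537. -186.   82.]
   lip corner 48 [ 543. -270.  128.]
```

```bash
cat >> fin.py <<'E'
    print("----")
    for gpos in ([523,-196,240],[560,-205,245]):
      for psi in np.arange(0,-1.45,-.2):
        Rf=R@Z(psi); T=Rf@TT; pf=np.array(gpos)+19*Rf[:,2]
        c=np.array([lip(pf,Rf,y,x,z) for y in(-48,48) for x in(-60,60) for z in (0,36)])
        print(gpos,psi.round(1),"pitch",np.degrees(np.arcsin(-T[2,0])).round(0),"lip",lip(pf,Rf,-48).round(0),lip(pf,Rf,48).round(0),"minz",c[:,2].min().round(0))
E
python3 fin.py | sed -n '/----/,$p'; python3 - <<'E'
from h import *
p=cam("side","k_side"); r=regions_of("bin",p); print(r[0]["confidence"],r[0]["bbox"])
t=cam("top","k_top")
for n,c in (("side",p),("top",t)):
    im=c["image"][:,:,::-1].copy()
    for w,h in ((105,85),(99,79)):
        q=project(c,[[540+sx*w,-228+sy*h,90] for sx,sy in ((1,1),(1,-1),(-1,-1),(-1,1))]); cv2.polylines(im,[(q*8).astype(int)],True,(0,0,255),1,cv2.LINE_AA,3)
    cv2.imwrite(f"pics/k_{n}_o.png",im)
a=cv2.imread("pics/k_side_o.png")[100:300,220:460];b=cv2.imread("pics/k_top_o.png")[150:290,250:520]
cv2.imwrite("pics/k_a.png",cv2.resize(a,None,fx=3,fy=3)); cv2.imwrite("pics/k_b.png",cv2.resize(b,None,fx=2.9,fy=2.9))
E
```

```text
----
[523, -196, 240] 0.0 pitch -0.0 lip [ 426. -115.  163.] [ 397. -207.  164.] minz 155.0
[523, -196, 240] -0.2 pitch 10.0 lip [ 435. -128.  142.] [ 413. -221.  144.] minz 134.0
[523, -196, 240] -0.4 pitch 21.0 lip [ 449. -141.  124.] [ 434. -235.  129.] minz 117.0
[523, -196, 240] -0.6 pitch 31.0 lip [ 466. -153.  110.] [ 457. -249.  118.] minz 103.0
[523, -196, 240] -0.8 pitch 41.0 lip [ 487. -165.  100.] [ 484. -261.  113.] minz 94.0
[523, -196, 240] -1.0 pitch 50.0 lip [ 510. -176.   94.] [ 511. -270.  113.] minz 89.0
[523, -196, 240] -1.2 pitch 58.0 lip [ 535. -186.   93.] [ 539. -278.  118.] minz 89.0
[523, -196, 240] -1.4 pitch 64.0 lip [ 559. -193.   97.] [ 566. -283.  128.] minz 94.0
[560, -205, 245] 0.0 pitch -0.0 lip [ 463. -124.  168.] [ 434. -216.  169.] minz 160.0
[560, -205, 245] -0.2 pitch 10.0 lip [ 472. -137.  147.] [ 450. -230.  149.] minz 139.0
[560, -205, 245] -0.4 pitch 21.0 lip [ 486. -150.  129.] [ 471. -244.  134.] minz 122.0
[560, -205, 245] -0.6 pitch 31.0 lip [ 503. -162.  115.] [ 494. -258.  123.] minz 108.0
[560, -205, 245] -0.8 pitch 41.0 lip [ 524. -174.  105.] [ 521. -270.  118.] minz 99.0
[560, -205, 245] -1.0 pitch 50.0 lip [ 547. -185.   99.] [ 548. -279.  118.] minz 94.0
[560, -205, 245] -1.2 pitch 58.0 lip [ 572. -195.   98.] [ 576. -287.  123.] minz 94.0
[560, -205, 245] -1.4 pitch 64.0 lip [ 596. -202.  102.] [ 603. -292.  133.] minz 99.0
0.78 [341.1, 134.8, 92.4, 68.6]
```

View pics/k_a.png

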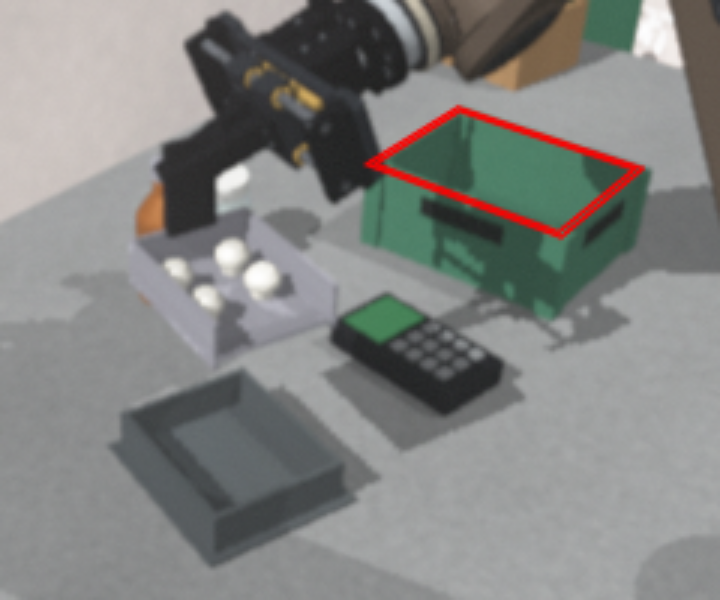

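View pics/k_b.png

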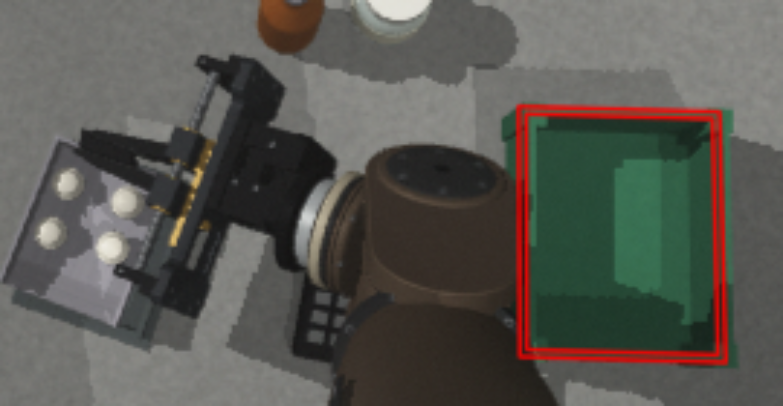

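```bash
python3 - <<'E' 
import io,contextlib
with contextlib.redirect_stdout(io.StringIO()):
    from s5 import go
from fin import *
t=np.array([575,-212,250])+19*R[:,2]; print("tcp target",t.round(1))
qq=go(q,t,16,0)
EOF=0
E
python3 w2t.py 581 -194 243 abs
```

```text
tcp target [ 580.9 -195.5  242.7]
[-0.33  0.53  1.99  1.34  1.25  2.23] [582. 134. 238.] [67.3 70.3] sp 0.22
[-0.47  0.55  1.93  1.23  1.33  2.23] [581.  58. 239.] [67.3 70.3] sp 0.2
[-0.59  0.58  1.86  1.13  1.42  2.25] [581. -18. 240.] [67.3 70.3] sp 0.18
[-0.7   0.62  1.76  1.05  1.51  2.27] [581. -94. 241.] [67.3 70.3] sp 0.15
[-0.79  0.67  1.64  0.98  1.6   2.29] [ 581. -170.  242.] [67.3 70.3] sp 0.15
max 0.23
t 21.0 q [-0.186  0.528  2.01   1.461  1.158  2.223] p [581.7 209.7 235.5] r [-3.126  1.173 -1.898] F [-0.5  0.6 -3.8] op 0.11
tilt 67.2 az 70.3
dist 403.8 tool total [ 141.1 -134.5 -353.6] rows 8.1 per50 [ 17.5 -16.7 -43.8]
```

Emit:
send_rows --plan "2 -3 -9 0 0; 4 -5 -16 0 0; 7 -8 -22 0 0; 9 -8 -22 0 0; 9 -8 -22 0 0; 9 -8 -22 0 0; 9 -8 -22 0 0; 9 -8 -22 0 0"

```text
t: 21.8
eef_pos: [575.8, 25.6, 235.7]
tcp_rot: [3.121, 1.172, -1.927]
ft_force: [0.2, 0.8, -2.9]
opening: 0.106
```

```bash
python3 w2t.py 581 -194 248 abs
```

```text
t 21.8 q [-0.527  0.566  1.915  1.175  1.372  2.241] p [575.8  25.6 235.7] r [ 3.121  1.172 -1.927] F [ 0.2  0.8 -2.9] op 0.106
tilt 67.2 az 70.9
dist 220.0 tool total [  67.8  -77.5 -194.4] rows 4.4 per50 [ 15.4 -17.6 -44.2]
```

Emit:
send_rows --plan "8 -9 -22 0 0; 8 -9 -22 0 0; 8 -9 -22 0 0; 8 -9 -22 0 0; 8 -9 -22 0 0; 8 -9 -22 0 0; 8 -9 -22 0 0; 5 -6 -16 0 0"

```text
t: 22.6
eef_pos: [577.1, -182.4, 235.6]
tcp_rot: [3.079, 1.176, -1.97]
ft_force: [-0.2, 0.3, -3.4]
opening: 0.102
```

Emit:
send_rows --plan "2 -2 -8 0 0; 0 0 0 0 0; 0 0 0 0 0"

```text
t: 22.9
eef_pos: [575.1, -193.9, 234.2]
tcp_rot: [3.069, 1.177, -1.983]
ft_force: [-0.0, -0.1, -3.4]
opening: 0.104
```

```bash
python3 w2t.py 581 -194 248 abs;python3 - <<'E'
from h import *
for n in("side","top","wrist"): p=cam(n,"l_"+n)
a=cv2.imread("pics/l_side.png")[70:270,280:520];b=cv2.imread("pics/l_top.png")[130:330,350:590]
cv2.imwrite("pics/l_z.png",np.hstack([cv2.resize(a,(400,333)),cv2.resize(b,(400,333))]))
E
```

```text
t 22.9 q [-0.82   0.697  1.612  0.959  1.633  2.315] p [ 575.1 -193.9  234.2] r [ 3.069  1.177 -1.983] F [-0.  -0.1 -3.4] op 0.104
tilt 67.5 az 70.9
dist 15.0 tool total [-13.6  -5.2  -3.6] rows 0.3 per50 [-45.4 -17.2 -12. ]
```

View pics/l_z.png

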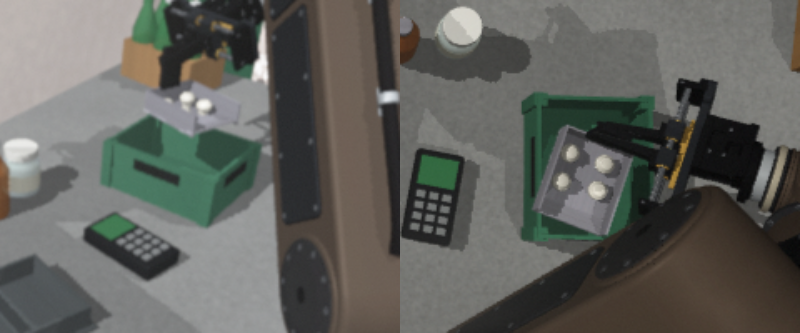

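Emit:
send_rows --plan "-13 -5 -3 0 0; 0 0 0 -0.05 0; 0 0 0 -0.08 0; 0 0 0 -0.1 0; 0 0 0 -0.1 0; 0 0 0 -0.1 0; 0 0 0 -0.1 0"

```text
t: 23.75
eef_pos: [584.2, -188.5, 255.6]
tcp_rot: [-2.263, 0.927, -0.915]
ft_force: [-0.7, -0.0, -3.1]
opening: 0.105
```

```bash
python3 w2t.py; cat > chk.py <<'E'
from fin import *
print("pitch",np.degrees(np.arcsin(-tray(p,R)[0][2,0])).round(1),"grip",tray(p,R)[1].round(0),"lip",lip(p,R,-48).round(0),lip(p,R,48).round(0),"minz",min(lip(p,R,y,x,z)[2] for y in(-48,48) for x in(-60,60) for z in(0,36)).round(0))
E
python3 chk.py; python3 - <<'E'
from h import *
for n in("side","top"): p=cam(n,"m_"+n)
a=cv2.imread("pics/m_side.png")[70:270,280:520];b=cv2.imread("pics/m_top.png")[130:330,350:590]
cv2.imwrite("pics/m_z.png",np.hstack([cv2.resize(a,(400,333)),cv2.resize(b,(400,333))]))
E
```

```text
t 23.75 q [-0.803  0.675  1.586  0.969  1.652  1.806] p [ 584.2 -188.5  255.6] r [-2.263  0.927 -0.915] F [-0.7 -0.  -3.1] op 0.105
tilt 67.5 az 71.2
pitch 26.8 grip [ 579. -205.  263.] lip [ 514. -158.  138.] [ 504. -253.  145.] minz 131.0
```

View pics/m_z.png

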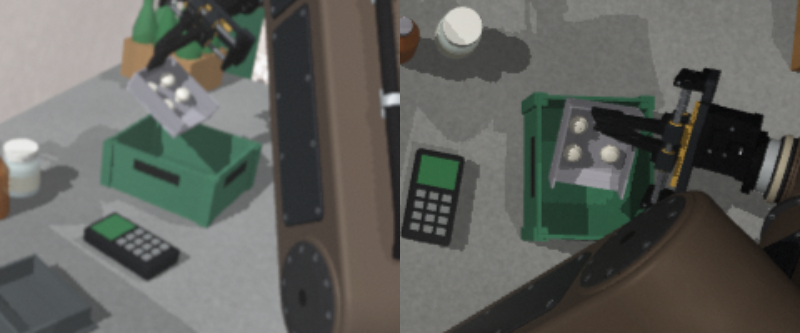

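```bash
python3 w2t.py -18 0 -15
```

```text
t 23.85 q [-0.803  0.675  1.586  0.969  1.652  1.808] p [ 584.2 -188.5  255.6] r [-2.266  0.929 -0.917] F [ 0.4  0.5 -3.1] op 0.102
tilt 67.5 az 71.2
dist 23.4 tool total [ 5.5 22.8  0.4] rows 0.5 per50 [11.6 48.6  0.8]
```

Emit:
send_rows --plan "2 7 0 -0.05 0; 2 7 0 -0.08 0; 2 6 0 -0.08 0; 0 0 0 -0.1 0; 0 0 0 -0.1 0; 0 0 0 -0.1 0; 0 0 0 -0.1 0; 0 0 0 -0.08 0"

```text
t: 24.65
eef_pos: [570.9, -186.9, 246.1]
tcp_rot: [-1.989, 0.33, -0.469]
ft_force: [-0.7, 0.1, -1.9]
opening: 0.106
```

```bash
python3 w2t.py; python3 chk.py; python3 - <<'E'
from h import *
for n in("side","top"): p=cam(n,"n_"+n)
a=cv2.imread("pics/n_side.png")[70:270,280:520];b=cv2.imread("pics/n_top.png")[130:330,350:590]
cv2.imwrite("pics/n_z.png",np.hstack([cv2.resize(a,(400,333)),cv2.resize(b,(400,333))]))
E
```

```text
t 24.65 q [-0.815  0.674  1.621  0.956  1.642  1.083] p [ 570.9 -186.9  246.1] r [-1.989  0.33  -0.469] F [-0.7  0.1 -1.9] op 0.106
tilt 67.4 az 71.3
pitch 58.4 grip [ 565. -204.  253.] lip [ 577. -193.  106.] [ 584. -285.  131.] minz 103.0
```

View pics/n_z.png

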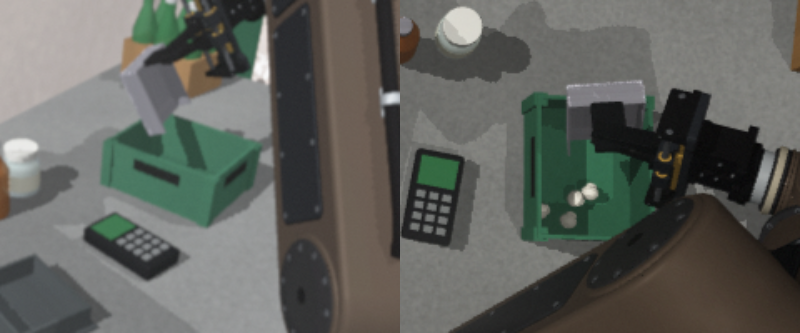

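```bash
python3 w2t.py -35 3 0
```

```text
t 24.75 q [-0.815  0.674  1.621  0.956  1.641  1.085] p [ 571.  -187.   246.1] r [-1.989  0.332 -0.47 ] F [ 0.5 -0.6 -2.1] op 0.102
tilt 67.4 az 71.3
dist 35.1 tool total [-30.8  15.   -7.7] rows 0.7 per50 [-43.8  21.4 -11. ]
```

Emit:
send_rows --plan "-8 4 -2 -0.06 0; -10 4 -2 -0.06 0; -9 3 -2 -0.06 0; -4 2 -1 -0.05 0; 0 0 0 0 0; 0 0 0 0 0; 0 0 0 0 0; 0 0 0 0 0"

```text
t: 25.55
eef_pos: [537.0, -182.2, 247.8]
tcp_rot: [-1.97, 0.142, -0.384]
ft_force: [-0.5, -0.1, -2.4]
opening: 0.101
```

```bash
python3 w2t.py; python3 chk.py; python3 - <<'E'
from h import *
for n in("side","top","wrist"): p=cam(n,"o_"+n)
p=eyes.read_camera("top")
for q in regions_of("stopper0",p): print(q["confidence"],q["bbox"])
a=cv2.imread("pics/o_side.png")[70:270,280:520];b=cv2.imread("pics/o_top.png")[130:330,350:590]
cv2.imwrite("pics/o_z.png",np.hstack([cv2.resize(a,(400,333)),cv2.resize(b,(400,333))]))
cv2.imwrite("pics/o_z2.png",cv2.resize(cv2.imread("pics/o_top.png")[170:290,410:530],None,fx=5,fy=5,interpolation=2))
E
```

```text
t 25.55 q [-0.85   0.639  1.695  0.928  1.639  0.831] p [ 537.  -182.2  247.8] r [-1.97   0.142 -0.384] F [-0.5 -0.1 -2.4] op 0.101
tilt 67.4 az 71.4
pitch 64.0 grip [ 531. -199.  255.] lip [ 569. -195.  112.] [ 577. -285.  144.] minz 110.0
0.54 [449.8, 242.9, 8.3, 10.4]
0.4 [444.8, 258.5, 9.1, 7.7]
```

View pics/o_z.png

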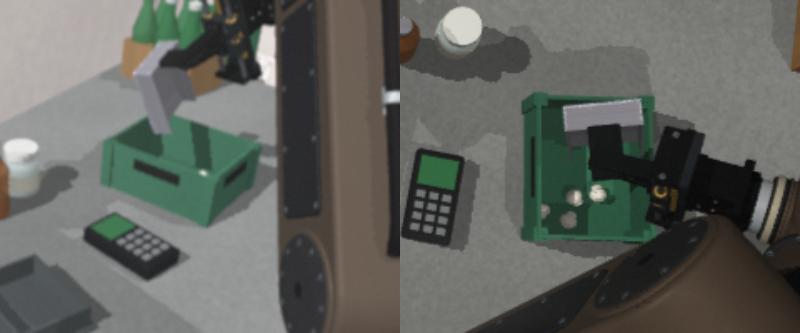

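View pics/o_z2.png

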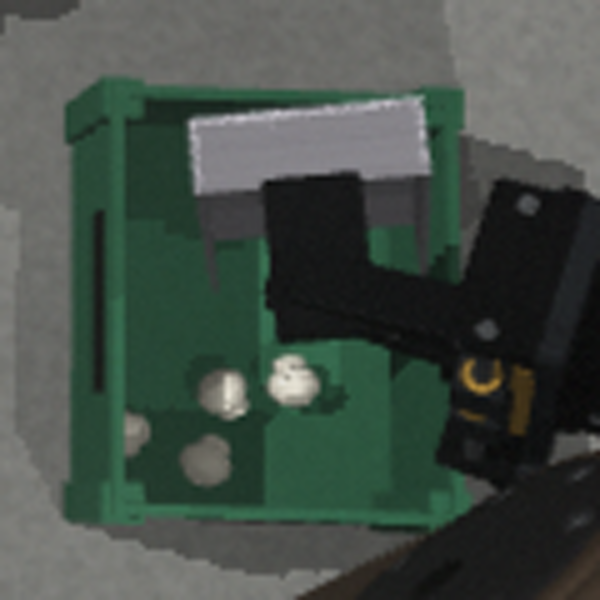

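View pics/o_side.png

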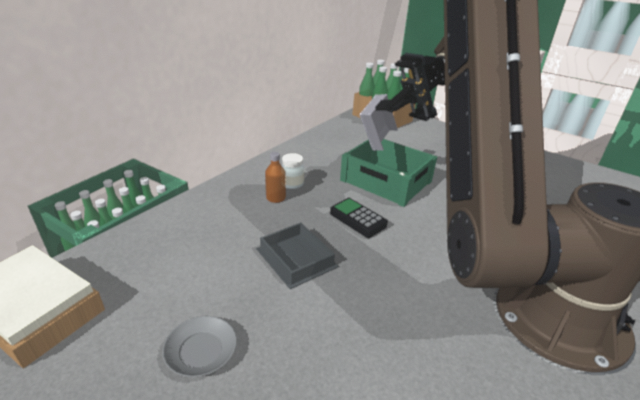

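```bash
python3 - <<'E'
from cell import job_done, env
print(job_done())
s=env.state(); print(s["t"],s["opening"],s["ft_force"])
E
```

```text
the job is handed in; nothing more can be done
None
the job is handed in; nothing more can be done
```

I gripped the tray by its black grip, lifted it level out of its holder, carried it over the crate and tipped it. All four stoppers slid off into the crate, and I handed the job in at about 25.6 s.

**How it was tipped:** The moves only allow a turn about the tool's own axis. So I first tilted the empty gripper about 67° by pushing against the arm's reach limit. I then pinched the grip across its thickness at that tilt and later turned about the tool axis over the crate. The approach was therefore from the side and above, not straight down.

**Last checks:**
- **Stoppers:** The top picture shows all four in the crate. The network confirmed only two of them; I counted the other two by eye.
- **Tray:** It is held at about 64° lip-down, with a sideways lean of about 20°. The lip is over the opening, and the lowest point of the tray is at a height of about 110 mm, against the 90 mm rim. The tray angles and heights are worked out from the tool pose, not measured directly.
- **Load:** The wrist reads about 2.4 N, which fits the empty tray alone. The fingers are shut on the 10 mm grip.
- **Bystanders:** The bottle, jar, card terminal and coin dish look unmoved.

**Possible limit breach:** While pushing at the reach limit, joint 3 read 0.047 to 0.049, a hair under its 0.05 lower range. The job was handed in without a verdict, so I can't say whether that counts as passing the range.

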